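# Weight down a mounted print and set the drying timer

### The arm

A 6-joint arm with a two-finger parallel gripper is mounted at the origin on the work surface. World frame = base frame: x ahead of the robot, y to its left, z up, the work surface at z = 0. Lengths are in m, angles in rad, forces in N, time in s.
With the tool pointing down it reaches from about 0.275 to 1 m from the base axis. Payload 8.4 kg.
Tool frame: the origin (TCP) lies between the finger pads; the fingertips stand 22 mm ahead of it and the grasp point (between the pads) lies 3 mm ahead of it (bot.tip_reach is the distance from the TCP to the fingertips, in m); x points along the fingers, z is the direction in which the jaws open and shut, and the axes are right-handed (so a half turn about x gives the same grasp; the last joint's range is limited). The gripper opens to 85 mm and grips with 20 to 120 N. Pads are 22 mm wide; open, the fingers measure 114 mm over their backs; the gripper's body (76 mm by 85 mm) begins 54 mm behind the grasp point. The pads swing forward as they close: fully open they stand 13 mm farther back than shut.
Start: joints at [-1.321, 0.353, 1.633, -0, 1.155, -0.002], TCP at [0.156, -0.605, 0.253] pointing down, gripper open.
Joint ranges: [-2.63, 2.63], [-0.92, 2.1], [0.06, 2.66], [-1.3, 4.44], [0, 2.69], [-3.02, 3.02]. Speed limits (rad/s): [2.22, 2.22, 2.79, 3.14, 3.14, 3.14].

### API

Orientations are given as a 3x3 rotation matrix whose columns are the frame's x, y, z axes.
In Python, from cell import bot, get_image, calibration, job_done gives the robot as it stands. The module is installed in compiled form; this text tells all that it offers.
- The arm moves only by the tool servo_tool, never from a script. Its argument "rows" is a list of rows, each a list of 2 entries, a list of its own where there are three numbers: the shift along the tool's x, y, z in mm, then the turn, a rotation vector about the tool's x, y, z in degrees. In form: [[[tx, ty, tz], [wx, wy, wz]], ...]. A call has 1 to 12 rows; each row is the pose to reach, as a shift and turn from the pose commanded when the call began, along the tool's axes at that moment; what a row does not reach only later rows make up. A row lasts 1/10 s, in which the tool goes at most 50 mm and 8.59 degrees, less where a joint would pass 70% of its speed; a pose out of reach is approached as far as the arm can. A call with a gripper value outside its range is refused whole. "hand" is the opening in per cent of the stroke, from 0 (shut) to 100 (fully open), set as the call begins (left out, the last holds). The fingers move at their own pace and stop on an object; the grip force is fixed at half the most. Time passes only in rows, so rows that repeat a pose let the fingers close. It gives the time, the measured TCP pose, the force and the opening at its end, in the units of the state.
- bot.get_state(): the state, without advancing time (a new reading comes with each control period).
- get_image(name): name is "side" or "top"; returns (picture, depth): 400x640x3 uint8, blue, green, red; 400x640 float32, m along the optical axis (not along the pixel's ray), 0 where there is no reading.
- calibration(name): a dict with "intrinsics" (3x3 intrinsics, pixels), "extrinsics" (4x4, takes a point from camera to world coordinates). Camera axes: x right, y up, looking along -z (the intrinsics and any distortion apply to the point x, -y, -z); pixel columns grow to the right and rows downward; lengths in m; the calibration is good to about 2 mm. A picture is of the moment at which its call begins. calibration takes no time and is no camera call.
- job_done(): hands the job in, once; it reports no verdict.
The state is a dict: "time_s": time; "joint_positions": joint angles; "qd": joint speeds; "tau": joint torques, N m; "tool_pos": TCP position; "orientation": TCP orientation; "wrist_force": force on the tool from outside, world axes, zero at the start; "torque": the same for the moment, N m; "width": finger opening in m.
Only numpy, scipy, OpenCV 4.12 (cv2) and the standard library are available. Lean on these libraries where they do the work, as an engineer would, in place of code of your own. Each camera call takes 0.05 s, during which the arm holds its last target.

### The job

A print has just been pasted to its mount, and the pressing weights are still heaped together on the board: spread all of them out over the whole board as one even layer, each lying on its long side wholly on the board, one near each corner (within about 90 mm of it), at least one around the middle (within about 100 mm), and no two with their centres closer than about 85 mm. Once they are spread, turn the drying timer's sleeve to 4, and leave the other things on the bench where they are.

Things in the scene. Friction and masses are not known exactly. Their poses are not given: they have to be found in the camera images.
- board: the pressing board, a flat white-faced board 260 (x) x 400 (y) mm and 20 mm thick with a mounted print pasted on it, lying fixed on the bench, no rim. Origin: centre of its underside; x, y along its sides, z up; its upper face is 20 mm above the origin
- board_mid (a point): the middle of the board's upper face
- board_corner1 (a point): a corner of the board's upper face, at the board's +x +y
- board_corner2 (a point): a corner of the board's upper face, at the board's +x -y
- board_corner3 (a point): a corner of the board's upper face, at the board's -x +y
- board_corner4 (a point): a corner of the board's upper face, at the board's -x -y
- weight1: a pressing weight, a plain hardwood bar 72 x 40 x 40 mm with a steel core that shows as a small disc on its ends, 0.28 to 0.46 kg; all are alike. Origin: its centre; x along its length (any of its four long sides may be down). Always there; starts in the lower layer of the heap
- weight2: a pressing weight, a plain hardwood bar 72 x 40 x 40 mm with a steel core that shows as a small disc on its ends, 0.28 to 0.46 kg; all are alike. Origin: its centre; x along its length (any of its four long sides may be down). Always there; starts in the lower layer of the heap
- weight3: a pressing weight, a plain hardwood bar 72 x 40 x 40 mm with a steel core that shows as a small disc on its ends, 0.28 to 0.46 kg; all are alike. Origin: its centre; x along its length (any of its four long sides may be down). Always there; starts in the lower layer of the heap
- weight4: a pressing weight, a plain hardwood bar 72 x 40 x 40 mm with a steel core that shows as a small disc on its ends, 0.28 to 0.46 kg; all are alike. Origin: its centre; x along its length (any of its four long sides may be down). Always there; starts in the lower layer of the heap
- weight5: a pressing weight, a plain hardwood bar 72 x 40 x 40 mm with a steel core that shows as a small disc on its ends, 0.28 to 0.46 kg; all are alike. Origin: its centre; x along its length (any of its four long sides may be down). May be absent (None); if there, starts in the lower layer of the heap
- weight6: a pressing weight, a plain hardwood bar 72 x 40 x 40 mm with a steel core that shows as a small disc on its ends, 0.28 to 0.46 kg; all are alike. Origin: its centre; x along its length (any of its four long sides may be down). May be absent (None); if there, starts in the lower layer of the heap
- weight7: a pressing weight, a plain hardwood bar 72 x 40 x 40 mm with a steel core that shows as a small disc on its ends, 0.28 to 0.46 kg; all are alike. Origin: its centre; x along its length (any of its four long sides may be down). May be absent (None); if there, starts in the upper layer of the heap
- weight8: a pressing weight, a plain hardwood bar 72 x 40 x 40 mm with a steel core that shows as a small disc on its ends, 0.28 to 0.46 kg; all are alike. Origin: its centre; x along its length (any of its four long sides may be down). May be absent (None); if there, starts in the upper layer of the heap
- timer (a joint): the timer's click sleeve, a ribbed black upright cylinder, diameter 48, 36 mm tall, turning on its upright axis. The value grows clockwise seen from above, 0.5236 rad per numeral: 0 at numeral 0, 2.094 at 4, 4.189 at 8 (stop). Let go, it settles at the nearest numeral (clicks: 0.08 N m). A white line on top points to the numeral printed round it. Starts between 0 and 2
- timer_box: the drying timer's fixed grey box, 120 x 120 x 50 mm, with the sleeve on top (sleeve's top 87 mm above the bench); origin: centre of its underside, on the sleeve's axis, z up; numeral 4 is on its own +x side and the higher ones follow clockwise
- timer_grip (a point): the place to grip the sleeve: on its axis, 75 mm above the bench, 25 mm above the box's face, 12 mm below the sleeve's top
- paste_jar: bystander: a glass jar, diameter 60, 75 mm tall; origin: centre of its underside
- tape_roll: bystander: a flat roll of tape, diameter 96, 25 mm tall; origin: centre of its underside
- brayer: bystander: a rubber hand roller 100 mm wide, diameter 40, with a wooden handle 110 mm long; origin: under its middle
- ruler: bystander: a steel ruler 300 x 30 x 4 mm, along its y; origin: centre of its underside
- pencil_cup: bystander: an open metal cup, diameter 72, 90 mm tall; origin: centre of its underside
- loupe: bystander: a black standing magnifier, diameter 52, 45 mm tall; origin: centre of its underside
Mind the look-alikes: they are no part of the job. What is shaped like the weight5 but red or yellow is not meant.

How it is judged:
By the outcome, as a careful person would: the job done as asked, in the order asked, and still so for the second after the job is handed in, with the robot touching nothing.
Of weight5, weight6, weight7, weight8 only 2 to 4 are there at a start; the rules pass over those that are not, and their reading is None.
At some moment in a run one of weight1, weight2, weight3, weight4, weight5, weight6, weight7, weight8 may be knocked a few centimetres aside while the robot is not near it.
Once in a run the grip may slacken for a moment while it holds something.
It also fails if it takes over 210 s, if anything falls off the work surface, if the arm or the gripper's body presses on something with over 40 N, if the wrist force passes 120 N, or if a joint passes its speed limit or range.

## Working session

There is one attempt and no reset: what is moved stays moved. The work goes in short steps, Python scripts to look and compute and a tool call to move; the robot and the scene stay as the last step left them, time stands still between calls to the robot, and variables do not carry over. Pictures are saved under pics/ and viewed, and the job is handed in when it is done.

Besides the shell and the picture viewer there is one more tool, called after "Emit:" in YAML: its name, and indented under it one key for each argument. servo_tool: Moves the arm, as the interface text tells. Its arguments: {"type":"object","properties":{"rows":{"type":"array"},"hand":{"type":"number"}},"required":["rows"]}

```bash
mkdir -p pics; ls; python3 - <<'E'
from cell import bot,get_image,calibration
import cv2,numpy as np
np.set_printoptions(precision=4,suppress=True)
for n in("top","side"):
    p,d=get_image(n); cv2.imwrite(f"pics/{n}0.png",p); np.save(f"pics/{n}0.npy",d)
    c=calibration(n); print(n,c)
print(bot.get_state())
E
```

```text
pics
top {'intrinsics': array([[390.5218,   0.    , 323.9207],
       [  0.    , 390.5218, 197.4867],
       [  0.    ,   0.    ,   1.    ]]), 'extrinsics': array([[-0.0181,  0.9849, -0.1721,  0.3786],
       [-0.9998, -0.019 , -0.0036, -0.0473],
       [-0.0068,  0.172 ,  0.9851,  1.0446],
       [ 0.    ,  0.    ,  0.    ,  1.    ]])}
side {'intrinsics': array([[483.5209,   0.    , 320.3374],
       [  0.    , 483.5209, 201.9981],
       [  0.    ,   0.    ,   1.    ]]), 'extrinsics': array([[-0.9297,  0.2586, -0.2623,  0.1438],
       [-0.3679, -0.6149,  0.6976,  1.0413],
       [ 0.0191,  0.745 ,  0.6668,  1.1065],
       [ 0.    ,  0.    ,  0.    ,  1.    ]])}
{'time_s': 0.1, 'joint_positions': array([-1.3214,  0.3536,  1.6341, -0.    ,  1.1552, -0.0024]), 'qd': array([ 0.    , -0.0023, -0.0023,  0.0007,  0.0008, -0.0007]), 'tau': array([  0.0003, -60.6356, -34.2821,   0.    ,   0.004 ,  -0.    ]), 'tool_pos': array([ 0.1556, -0.6049,  0.2526]), 'orientation': array([[-0.0003,  0.9685,  0.2492],
       [ 0.0012,  0.2492, -0.9685],
       [-1.    , -0.    , -0.0013]]), 'wrist_force': array([0.3304, 1.1479, 0.0757]), 'torque': array([ 0.0154, -0.0439, -0.0408]), 'width': 0.08539145707965687}
```

View pics/top0.png

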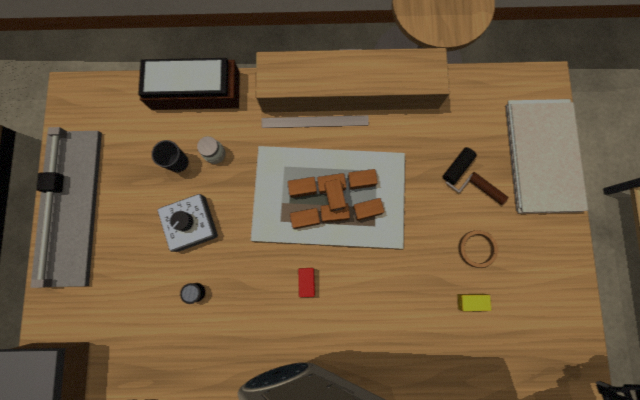

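View pics/side0.png

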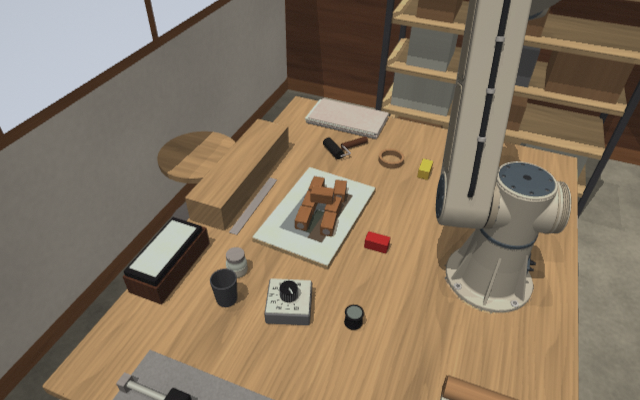

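The top view shows brown bars heaped on the white board (about 285-385, 165-228), with one lying across the top (335,192). The timer is at (183,222). The red bar (307,282) and the yellow bar (475,302) are the look-alikes. Next I measure.

```bash
cat > h.py <<'E'
from cell import bot,get_image,calibration,job_done
import cv2,numpy as np
np.set_printoptions(precision=4,suppress=True)
def cloud(n,d):
    c=calibration(n);K=c["intrinsics"];T=c["extrinsics"]
    v,u=np.mgrid[0:d.shape[0],0:d.shape[1]]
    X=np.stack([(u-K[0,2])/K[0,0]*d,-(v-K[1,2])/K[1,1]*d,-d],-1)
    return X@T[:3,:3].T+T[:3,3]
def onplane(n,uv,z):
    c=calibration(n);K=c["intrinsics"];T=c["extrinsics"]
    uv=np.atleast_2d(uv).astype(float)
    r=np.stack([(uv[:,0]-K[0,2])/K[0,0],-(uv[:,1]-K[1,2])/K[1,1],-np.ones(len(uv))],-1)@T[:3,:3].T
    o=T[:3,3]; return o+r*((z-o[2])/r[:,2])[:,None]
def proj(n,P):
    c=calibration(n);K=c["intrinsics"];T=c["extrinsics"]
    q=(np.atleast_2d(P)-T[:3,3])@T[:3,:3]
    return np.stack([K[0,0]*q[:,0]/-q[:,2]+K[0,2],-K[1,1]*q[:,1]/-q[:,2]+K[1,2]],-1)
def ortho(p,d,n,x0,x1,y0,y1,s=2000.):
    """not used for pose; metric bins"""
def bars(p,d,n="top",bx=(0.2,0.75),by=(-.4,.3)):
    W=cloud(n,d); hsv=cv2.cvtColor(p,cv2.COLOR_BGR2HSV)
    m=((hsv[...,1]>150)&(hsv[...,0]<14)&(hsv[...,2]>60)).astype(np.uint8)
    return W,hsv,m
E
python3 - <<'E'
from h import *
p=cv2.imread("pics/top0.png");d=np.load("pics/top0.npy")
W=cloud("top",d)
for uv in [(262,150),(402,152),(256,240),(401,243),(310,135),(200,350)]: print(uv,W[uv[1],uv[0]])
hsv=cv2.cvtColor(p,cv2.COLOR_BGR2HSV)
for uv in [(302,187),(335,192),(363,179),(330,182),(305,218),(336,213),(369,209),(270,200),(310,170)]: print(uv,hsv[uv[1],uv[0]],W[uv[1],uv[0]])
cv2.imwrite("pics/c0.png",cv2.resize(p[140:255,245:415],None,fx=4.6,fy=4.6,interpolation=cv2.INTER_CUBIC))
s=cv2.imread("pics/side0.png")
cv2.imwrite("pics/c1.png",cv2.resize(s[165:265,250:385],None,fx=5.5,fy=5.5,interpolation=cv2.INTER_CUBIC))
cv2.imwrite("pics/c2.png",cv2.resize(p[185:260,145:230],None,fx=7,fy=7,interpolation=cv2.INTER_CUBIC))
E
```

```text
(262, 150) [0.6921 0.1227 0.0202]
(402, 152) [ 0.6847 -0.2618  0.0002]
(256, 240) [0.4479 0.1355 0.0236]
(401, 243) [ 0.4334 -0.2426  0.018 ]
(310, 135) [ 0.7387 -0.0078  0.0011]
(200, 350) [0.1731 0.279  0.0009]
(302, 187) [ 13 173 133] [0.5791 0.0122 0.06  ]
(335, 192) [ 13 172 129] [ 0.5569 -0.0714  0.0998]
(363, 179) [ 13 174 129] [ 0.5983 -0.1459  0.0546]
(330, 182) [ 13 171 133] [ 0.5814 -0.0595  0.1036]
(305, 218) [ 13 173 133] [0.499  0.0054 0.058 ]
(336, 213) [ 14 188  87] [ 0.5101 -0.0737  0.0595]
(369, 209) [ 13 185 127] [ 0.5186 -0.1578  0.0607]
(270, 200) [ 45  10 156] [0.5536 0.1001 0.0201]
(310, 170) [ 35  13 121] [ 0.6346 -0.0072  0.0159]
```

View pics/c0.png

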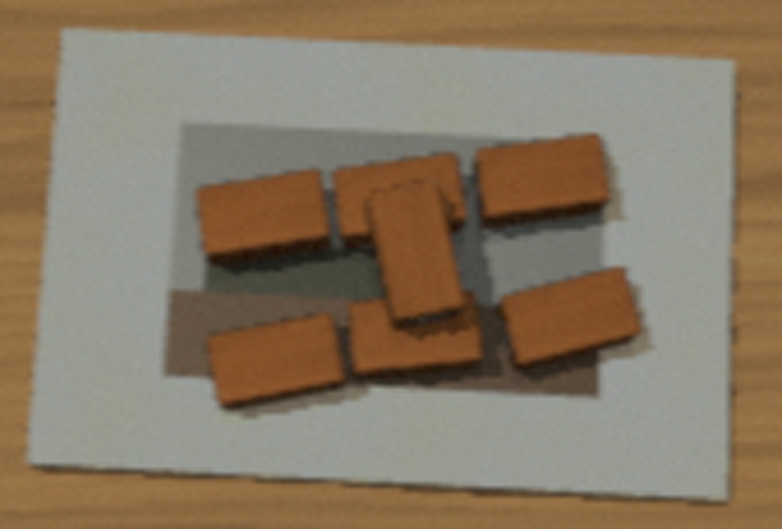

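View pics/c1.png

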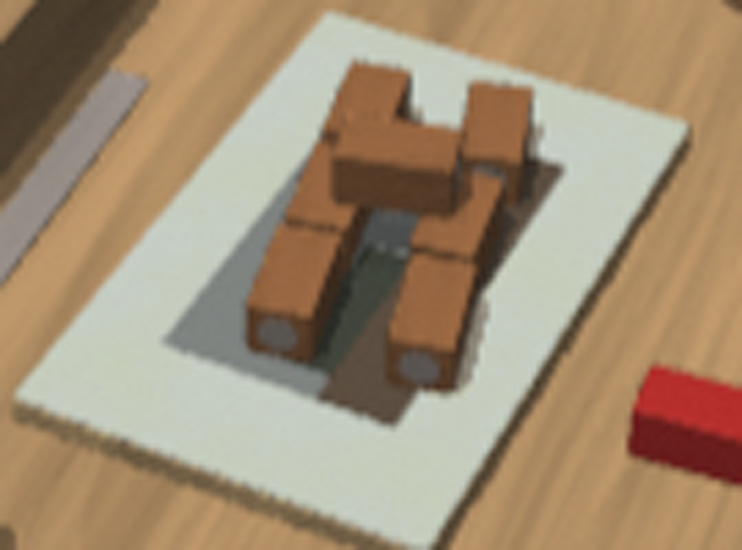

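View pics/c2.png

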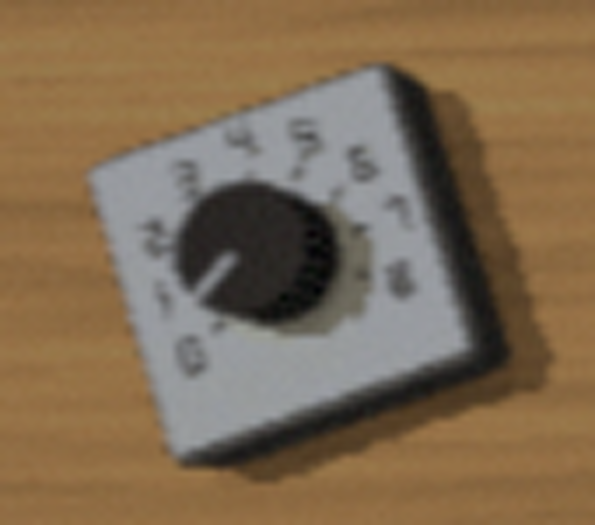

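```bash
cat >> h.py <<'E'
def detect(p,d,zlo=0.049,zhi=0.075,n="top",verbose=True,minpx=60):
    W=cloud(n,d); hsv=cv2.cvtColor(p,cv2.COLOR_BGR2HSV)
    zs=cv2.medianBlur(W[...,2].astype(np.float32),3)
    m=((hsv[...,1]>140)&(hsv[...,0]>=9)&(hsv[...,0]<=16)&(zs>zlo)&(zs<zhi)).astype(np.uint8)
    m[:, :240]=0; m[:,420:]=0; m[:135]=0; m[260:]=0
    k,lab,st,ce=cv2.connectedComponentsWithStats(m,connectivity=4)
    out=[]
    for i in range(1,k):
        if st[i,4]<minpx: continue
        c=cv2.findContours((lab==i).astype(np.uint8),cv2.RETR_EXTERNAL,cv2.CHAIN_APPROX_NONE)[0][0][:,0]
        z=np.median(W[...,2][lab==i])
        zt=.06 if zhi<.08 else .10
        P=onplane(n,c,zt)[:,:2]
        (cx,cy),(w,h),a=cv2.minAreaRect((P*1000).astype(np.float32))
        if w<h: w,h,a=h,w,a+90
        a=(a+90)%180-90   # direction of long axis, world deg
        out.append((cx,cy,w+2.6,h+2.6,a,z*1000,st[i,4],ce[i]))
        if verbose: print("c=(%.0f,%.0f) %.0fx%.0f yaw %.1f z %.0f px %d uv (%.0f,%.0f)"%(out[-1][:7]+tuple(ce[i])))
    return out
E
cat > look.py <<'E'
import sys
from h import *
p,d=get_image("top"); t=sys.argv[1]
cv2.imwrite(f"pics/{t}.png",p); np.save(f"pics/{t}.npy",d)
print("low");detect(p,d); print("high");detect(p,d,.085,.12)
s=bot.get_state(); print(s["time_s"],s["tool_pos"],s["width"],s["orientation"].round(3).tolist())
cv2.imwrite(f"pics/{t}c.png",cv2.resize(p[140:255,245:415],None,fx=4.6,fy=4.6,interpolation=cv2.INTER_CUBIC))
E
python3 - <<'E'
from h import *
p=cv2.imread("pics/top0.png");d=np.load("pics/top0.npy")
print("low");detect(p,d);print("high");detect(p,d,.085,.12)
hsv=cv2.cvtColor(p,cv2.COLOR_BGR2HSV)
# board: low saturation region
m=((hsv[...,1]<70)&(hsv[...,2]>120)).astype(np.uint8); 
m[:, :240]=0; m[:,420:]=0; m[:130]=0; m[265:]=0
m=cv2.morphologyEx(m,cv2.MORPH_CLOSE,np.ones((3,3)))
cs=cv2.findContours(m,cv2.RETR_EXTERNAL,cv2.CHAIN_APPROX_NONE)[0]
c=max(cs,key=cv2.contourArea)[:,0]; h=cv2.convexHull(c)[:,0]
P=onplane("top",h,.02)[:,:2]*1000
r=cv2.minAreaRect(P.astype(np.float32));print("board",r);print(cv2.boxPoints(r));print(proj("top",np.c_[cv2.boxPoints(r)/1000,[.02]*4]))
ap=cv2.approxPolyDP(c,6,True)[:,0];print(ap, onplane("top",ap,.02))
# timer box face
m=((hsv[...,1]<70)&(hsv[...,2]>110)).astype(np.uint8);m[:, :150]=0;m[:,225:]=0;m[:188]=0;m[258:]=0
m=cv2.morphologyEx(m,cv2.MORPH_CLOSE,np.ones((3,3)))
c=max(cv2.findContours(m,cv2.RETR_EXTERNAL,cv2.CHAIN_APPROX_NONE)[0],key=cv2.contourArea)[:,0]
P=onplane("top",c,.05)[:,:2]*1000
r=cv2.minAreaRect(P.astype(np.float32));print("timer",r);print(cv2.boxPoints(r))
# sleeve top
W=cloud("top",d);z=W[...,2]
mm=(z>.075)&(z<.1);mm[:,:150]=0;mm[:,225:]=0;mm[:188]=0;mm[258:]=0
v,u=np.nonzero(mm);print("sleeve",len(u),u.mean(),v.mean(),np.median(z[mm]),onplane("top",(u.mean(),v.mean()),.087))
E
```

```text
low
c=(600,-144) 72x43 yaw -82.8 z 60 px 405 uv (362,178)
c=(590,-64) 72x43 yaw -84.3 z 60 px 241 uv (331,181)
c=(581,13) 71x42 yaw -81.4 z 59 px 399 uv (302,186)
c=(520,-156) 74x42 yaw -76.9 z 60 px 421 uv (368,208)
c=(513,-70) 74x43 yaw -85.9 z 60 px 336 uv (334,213)
c=(500,7) 73x43 yaw -79.7 z 59 px 428 uv (304,218)
high
c=(552,-70) 76x43 yaw 11.5 z 100 px 468 uv (334,194)
board ((562.4110107421875, -56.395904541015625), (399.9195556640625, 258.3975830078125), 86.05915069580078)
[[ 419.7751 -247.0035]
 [ 677.5618 -264.7623]
 [ 705.0469  134.2117]
 [ 447.2603  151.9705]]
[[403.0951 248.2093]
 [404.6102 152.4192]
 [257.8416 145.5395]
 [249.9727 240.4526]]
[[258 147]
 [251 240]
 [403 247]
 [404 153]] [[ 0.7009  0.1337  0.02  ]
 [ 0.4484  0.1493  0.02  ]
 [ 0.4229 -0.2469  0.02  ]
 [ 0.676  -0.263   0.02  ]]
timer ((496.76470947265625, 316.0702209472656), (114.04541778564453, 113.71528625488281), 19.35240936279297)
[[424.1226 350.8192]
 [461.8052 243.5291]
 [569.4069 281.3212]
 [531.7242 388.6113]]
sleeve 321 179.35202492211837 220.2336448598131 0.08596809168668995 [[0.4958 0.3143 0.087 ]]
```

```bash
cat > mv.py <<'E'
# usage: mv.py x y z phi  [x y z phi ...]  -> tool shifts (mm,deg) from present pose
import sys
from h import *
s=bot.get_state();p=s["tool_pos"]*1000;R=s["orientation"];f=np.degrees(np.arctan2(R[1,2],R[0,2]))
print("t %.1f pos %s phi %.1f w %.1f F %s j %s tilt %.3f"%(s["time_s"],p.round(1),f,s["width"]*1000,s["wrist_force"].round(1),s["joint_positions"].round(2),R[2,0]))
a=list(map(float,sys.argv[1:]))
for i in range(0,len(a),4):
    x,y,z,ph=a[i:i+4]; t=R.T@(np.array([x,y,z])-p); w=-((ph-f+180)%360-180)
    print("  ->",a[i:i+4],"T",t.round(0),"wx %.1f"%w)
E
python3 mv.py 552 -70 180 -78.5 552 -70 92 -78.5
```

```text
t 0.1 pos [ 155.6 -604.9  252.6] phi -75.6 w 85.4 F [0.3 1.1 0.1] j [-1.32  0.35  1.63 -0.    1.16 -0.  ] tilt -1.000
  -> [552.0, -70.0, 180.0, -78.5] T [  73.  517. -419.] wx 2.9
  -> [552.0, -70.0, 92.0, -78.5] T [ 161.  517. -419.] wx 2.9
```

Emit:
servo_tool:
  rows:
    - [[0, 517, -419], [3, 0, 0]]
    - [[0, 517, -419], [3, 0, 0]]
    - [[0, 517, -419], [3, 0, 0]]
    - [[0, 517, -419], [3, 0, 0]]
    - [[0, 517, -419], [3, 0, 0]]
    - [[0, 517, -419], [3, 0, 0]]
    - [[73, 517, -419], [3, 0, 0]]
    - [[73, 517, -419], [3, 0, 0]]
    - [[73, 517, -419], [3, 0, 0]]
    - [[73, 517, -419], [3, 0, 0]]
    - [[73, 517, -419], [3, 0, 0]]
    - [[73, 517, -419], [3, 0, 0]]
  hand: 75

```text
time_s: 1.3
tool_pos: [0.5103, -0.126, 0.194]
orientation: [[-0.0, 0.98, 0.198], [-0.0, 0.198, -0.98], [-1.0, -0.0, 0.0]]
wrist_force: [1.0, -0.8, -0.1]
width: 0.0642
```

Emit:
servo_tool:
  rows:
    - [[0, 0, 0], [0, 0, 0]]

```text
time_s: 1.4
tool_pos: [0.5118, -0.1236, 0.1932]
orientation: [[-0.0, 0.979, 0.202], [0.001, 0.202, -0.979], [-1.0, -0.0, -0.001]]
wrist_force: [0.0, -0.5, 0.1]
width: 0.064
```

```bash
python3 mv.py 552 -70 180 -78.5 552 -70 92 -78.5
```

```text
t 1.4 pos [ 511.8 -123.6  193.2] phi -78.3 w 64.0 F [ 0.  -0.5  0.1] j [-0.24  0.27  1.9   0.    0.97  1.13] tilt -1.000
  -> [552.0, -70.0, 180.0, -78.5] T [ 13.  50. -44.] wx 0.2
  -> [552.0, -70.0, 92.0, -78.5] T [101.  50. -44.] wx 0.2
```

Emit:
servo_tool:
  rows:
    - [[13, 50, -44], [0, 0, 0]]
    - [[13, 50, -44], [0, 0, 0]]
    - [[50, 50, -44], [0, 0, 0]]
    - [[80, 50, -44], [0, 0, 0]]
    - [[101, 50, -44], [0, 0, 0]]
    - [[101, 50, -44], [0, 0, 0]]
    - [[101, 50, -44], [0, 0, 0]]

```text
time_s: 2.1
tool_pos: [0.5496, -0.0754, 0.0937]
orientation: [[-0.001, 0.98, 0.198], [0.0, 0.198, -0.98], [-1.0, -0.001, -0.0]]
wrist_force: [1.3, -0.6, 0.4]
width: 0.0639
```

Emit:
servo_tool:
  rows:
    - [[0, 0, 0], [0, 0, 0]]
    - [[0, 0, 0], [0, 0, 0]]
    - [[0, 0, 0], [0, 0, 0]]
    - [[0, 0, 0], [0, 0, 0]]
    - [[0, 0, 0], [0, 0, 0]]
    - [[-20, 0, 0], [0, 0, 0]]
    - [[-60, 0, 0], [0, 0, 0]]
    - [[-60, 0, 0], [0, 0, 0]]
  hand: 0

```text
time_s: 2.9
tool_pos: [0.5528, -0.0754, 0.1585]
orientation: [[0.008, 0.98, 0.198], [-0.001, 0.198, -0.98], [-1.0, 0.008, 0.003]]
wrist_force: [0.2, -0.5, -2.2]
width: 0.0393
```

```bash
python3 mv.py 662 92 130 -3.9 662 92 53 -3.9; python3 look.py p1
```

```text
t 2.9 pos [552.8 -75.4 158.5] phi -78.6 w 39.3 F [ 0.2 -0.5 -2.2] j [-0.14  0.36  1.87 -0.    0.91  1.23] tilt -1.000
  -> [662.0, 92.0, 130.0, -3.9] T [  29.  140. -143.] wx -74.7
  -> [662.0, 92.0, 53.0, -3.9] T [ 106.  139. -143.] wx -74.7
low
high
2.95 [ 0.5517 -0.0753  0.1564] 0.03902028351861137 [[0.006, 0.98, 0.198], [-0.001, 0.198, -0.98], [-1.0, 0.005, 0.002]]
```

View pics/p1.png

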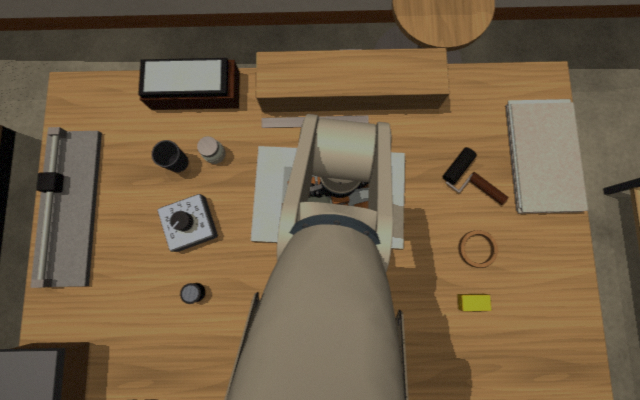

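Emit:
servo_tool:
  rows:
    - [[0, 140, -143], [-75, 0, 0]]
    - [[0, 140, -143], [-75, 0, 0]]
    - [[0, 140, -143], [-75, 0, 0]]
    - [[0, 140, -143], [-75, 0, 0]]
    - [[0, 140, -143], [-75, 0, 0]]
    - [[0, 140, -143], [-75, 0, 0]]
    - [[30, 140, -143], [-75, 0, 0]]
    - [[60, 140, -143], [-75, 0, 0]]
    - [[60, 140, -143], [-75, 0, 0]]
    - [[60, 140, -143], [-75, 0, 0]]
    - [[60, 140, -143], [-75, 0, 0]]
    - [[60, 140, -143], [-75, 0, 0]]

```text
time_s: 4.15
tool_pos: [0.6591, 0.093, 0.094]
orientation: [[0.001, 0.065, 0.998], [0.0, 0.998, -0.065], [-1.0, 0.0, 0.001]]
wrist_force: [-0.0, -0.2, -3.2]
width: 0.0393
```

Emit:
servo_tool:
  rows:
    - [[0, 0, 0], [0, 0, 0]]
    - [[0, 0, 0], [0, 0, 0]]
    - [[0, 0, 0], [0, 0, 0]]

```text
time_s: 4.45
tool_pos: [0.6589, 0.093, 0.0939]
orientation: [[0.001, 0.063, 0.998], [0.0, 0.998, -0.063], [-1.0, 0.0, 0.0]]
wrist_force: [0.2, -0.0, -3.6]
width: 0.0394
```

```bash
python3 mv.py 662 92 53.5 -3.9
```

```text
t 4.5 pos [658.9  93.   93.9] phi -3.6 w 39.4 F [ 0.2 -0.  -3.6] j [0.14 0.59 1.65 0.   0.9  0.2 ] tilt -1.000
  -> [662.0, 92.0, 53.5, -3.9] T [40. -1.  3.] wx 0.3
```

Emit:
servo_tool:
  rows:
    - [[20, -1, 3], [0, 0, 0]]
    - [[40, -1, 3], [0, 0, 0]]
    - [[40, -1, 3], [0, 0, 0]]
    - [[40, -1, 3], [0, 0, 0]]
    - [[40, -1, 3], [0, 0, 0]]

```text
time_s: 4.95
tool_pos: [0.6616, 0.0918, 0.0536]
orientation: [[-0.0, 0.062, 0.998], [0.0, 0.998, -0.062], [-1.0, 0.0, -0.0]]
wrist_force: [-0.4, 0.0, -3.4]
width: 0.0389
```

Emit:
servo_tool:
  rows:
    - [[0, 0, 0], [0, 0, 0]]
    - [[0, 0, 0], [0, 0, 0]]
    - [[0, 0, 0], [0, 0, 0]]
    - [[-40, 0, 0], [0, 0, 0]]
    - [[-80, 0, 0], [0, 0, 0]]
    - [[-110, 0, 0], [0, 0, 0]]
    - [[-110, 0, 0], [0, 0, 0]]
    - [[-110, 180, 0], [0, 0, 0]]
    - [[-110, 180, 0], [0, 0, 0]]
    - [[-110, 180, 0], [0, 0, 0]]
    - [[-110, 180, 0], [0, 0, 0]]
    - [[-110, 180, 0], [0, 0, 0]]
  hand: 75

```text
time_s: 6.15
tool_pos: [0.6724, 0.2757, 0.1626]
orientation: [[-0.0, 0.059, 0.998], [0.001, 0.998, -0.059], [-1.0, 0.001, -0.0]]
wrist_force: [-0.1, -0.2, 0.7]
width: 0.0639
```

```bash
python3 look.py p2; python3 mv.py 500 7 140 10.3 500 7 50 10.3
```

```text
low
c=(658,95) 76x40 yaw 88.8 z 59 px 404 uv (270,158)
c=(600,-144) 72x42 yaw -83.4 z 60 px 401 uv (362,178)
c=(590,-63) 71x42 yaw -82.2 z 60 px 401 uv (331,182)
c=(582,13) 71x42 yaw -81.9 z 59 px 398 uv (302,186)
c=(520,-156) 74x42 yaw -76.9 z 60 px 417 uv (368,208)
c=(513,-70) 73x42 yaw -87.0 z 59 px 422 uv (334,212)
c=(500,7) 72x43 yaw -79.7 z 60 px 426 uv (304,218)
high
6.2 [0.6722 0.2734 0.1624] 0.06410563908667852 [[-0.001, 0.059, 0.998], [-0.0, 0.998, -0.059], [-1.0, -0.0, -0.001]]
t 6.2 pos [672.2 273.4 162.4] phi -3.4 w 64.1 F [ 0.2 -1.4 -0.1] j [0.38 0.59 1.47 0.   1.09 0.44] tilt -1.000
  -> [500.0, 7.0, 140.0, 10.3] T [  23. -276. -156.] wx -13.7
  -> [500.0, 7.0, 50.0, 10.3] T [ 113. -276. -156.] wx -13.7
```

View pics/p2.png

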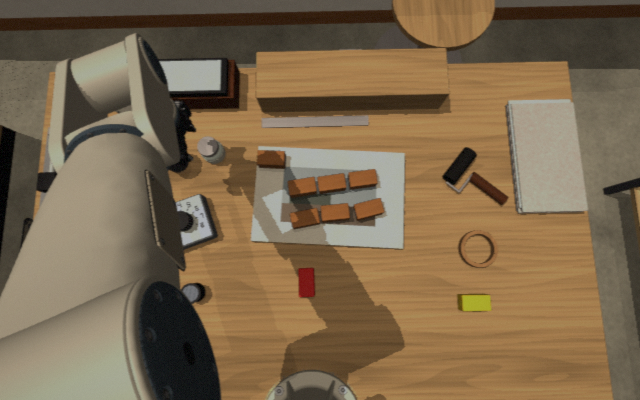

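Emit:
servo_tool:
  rows:
    - [[0, -276, -156], [-14, 0, 0]]
    - [[0, -276, -156], [-14, 0, 0]]
    - [[0, -276, -156], [-14, 0, 0]]
    - [[0, -276, -156], [-14, 0, 0]]
    - [[0, -276, -156], [-14, 0, 0]]
    - [[0, -276, -156], [-14, 0, 0]]
    - [[0, -276, -156], [-14, 0, 0]]
    - [[40, -276, -156], [-14, 0, 0]]
    - [[40, -276, -156], [-14, 0, 0]]
    - [[40, -276, -156], [-14, 0, 0]]
    - [[40, -276, -156], [-14, 0, 0]]

```text
time_s: 7.3
tool_pos: [0.5009, 0.0059, 0.1245]
orientation: [[0.001, -0.181, 0.983], [0.0, 0.983, 0.181], [-1.0, -0.0, 0.001]]
wrist_force: [1.1, -0.4, 0.7]
width: 0.0644
```

```bash
python3 mv.py 500 7 51 10.3
```

```text
t 7.3 pos [500.9   5.9 124.5] phi 10.4 w 64.4 F [ 1.1 -0.4  0.7] j [ 0.01  0.33  2.01  0.    0.8  -0.17] tilt -1.000
  -> [500.0, 7.0, 51.0, 10.3] T [73.  1. -1.] wx 0.1
```

Emit:
servo_tool:
  rows:
    - [[40, 1, -1], [0, 0, 0]]
    - [[73, 1, -1], [0, 0, 0]]
    - [[73, 1, -1], [0, 0, 0]]
    - [[73, 1, -1], [0, 0, 0]]
    - [[73, 1, -1], [0, 0, 0]]

```text
time_s: 7.8
tool_pos: [0.5003, 0.0067, 0.0524]
orientation: [[0.003, -0.181, 0.983], [0.0, 0.983, 0.181], [-1.0, -0.0, 0.003]]
wrist_force: [0.6, -0.2, -0.5]
width: 0.0639
```

Emit:
servo_tool:
  rows:
    - [[0, 0, 0], [0, 0, 0]]
    - [[0, 0, 0], [0, 0, 0]]
    - [[0, 0, 0], [0, 0, 0]]
    - [[0, 0, 0], [0, 0, 0]]
    - [[-20, 0, 0], [0, 0, 0]]
    - [[-40, 0, 0], [0, 0, 0]]
    - [[-40, 100, 1], [14, 0, 0]]
    - [[-40, 100, 1], [14, 0, 0]]
    - [[-40, 100, 1], [14, 0, 0]]
    - [[-40, 100, 1], [14, 0, 0]]
    - [[-40, 100, 1], [14, 0, 0]]
    - [[-40, 100, 1], [14, 0, 0]]
  hand: 0

```text
time_s: 9.0
tool_pos: [0.4819, 0.104, 0.0906]
orientation: [[-0.0, 0.063, 0.998], [-0.0, 0.998, -0.063], [-1.0, -0.0, -0.0]]
wrist_force: [0.9, -0.2, -3.7]
width: 0.0394
```

```bash
python3 mv.py 483 105 51.5 -3.9
```

```text
t 9.0 pos [481.9 104.   90.6] phi -3.6 w 39.4 F [ 0.9 -0.2 -3.7] j [ 0.21  0.38  2.04 -0.    0.72  0.27] tilt -1.000
  -> [483.0, 105.0, 51.5, -3.9] T [39.  1.  1.] wx 0.3
```

Emit:
servo_tool:
  rows:
    - [[20, 1, 1], [0, 0, 0]]
    - [[39, 1, 1], [0, 0, 0]]
    - [[39, 1, 1], [0, 0, 0]]
    - [[39, 1, 1], [0, 0, 0]]
    - [[39, 1, 1], [0, 0, 0]]

```text
time_s: 9.5
tool_pos: [0.4829, 0.1052, 0.0515]
orientation: [[-0.0, 0.063, 0.998], [-0.0, 0.998, -0.063], [-1.0, -0.0, -0.0]]
wrist_force: [0.2, 0.2, -2.7]
width: 0.0391
```

Emit:
servo_tool:
  rows:
    - [[0, 0, 0], [0, 0, 0]]
    - [[0, 0, 0], [0, 0, 0]]
    - [[0, 0, 0], [0, 0, 0]]
    - [[-40, 0, 0], [0, 0, 0]]
    - [[-80, 0, 0], [0, 0, 0]]
    - [[-110, 0, 0], [0, 0, 0]]
    - [[-110, 180, 0], [0, 0, 0]]
    - [[-110, 180, 0], [0, 0, 0]]
    - [[-110, 180, 0], [0, 0, 0]]
    - [[-110, 180, 0], [0, 0, 0]]
    - [[-110, 180, 0], [0, 0, 0]]
    - [[-110, 180, 0], [0, 0, 0]]
  hand: 75

```text
time_s: 10.7
tool_pos: [0.4936, 0.2858, 0.1614]
orientation: [[-0.0, 0.06, 0.998], [-0.001, 0.998, -0.06], [-1.0, -0.001, -0.0]]
wrist_force: [-0.0, -0.7, 0.0]
width: 0.0643
```

```bash
python3 look.py p3; python3 mv.py 582 13 140 8.1
```

```text
low
c=(657,95) 76x43 yaw 88.8 z 59 px 407 uv (270,158)
c=(599,-144) 72x42 yaw -83.4 z 60 px 403 uv (362,178)
c=(590,-63) 72x42 yaw -82.3 z 60 px 405 uv (331,182)
c=(581,13) 71x42 yaw -81.9 z 59 px 395 uv (302,186)
c=(520,-156) 73x42 yaw -76.9 z 60 px 418 uv (368,208)
c=(513,-70) 72x42 yaw -87.0 z 60 px 420 uv (334,212)
c=(480,105) 75x41 yaw 86.3 z 59 px 427 uv (266,226)
high
10.75 [0.4935 0.285  0.1613] 0.06419681489166815 [[-0.001, 0.062, 0.998], [-0.001, 0.998, -0.062], [-1.0, -0.001, -0.001]]
t 10.8 pos [493.5 285.  161.3] phi -3.5 w 64.2 F [-0.5 -1.2 -0. ] j [ 0.52  0.37  1.83 -0.    0.94  0.58] tilt -1.000
  -> [582.0, 13.0, 140.0, 8.1] T [  21. -266.  105.] wx -11.6
```

View pics/p3c.png

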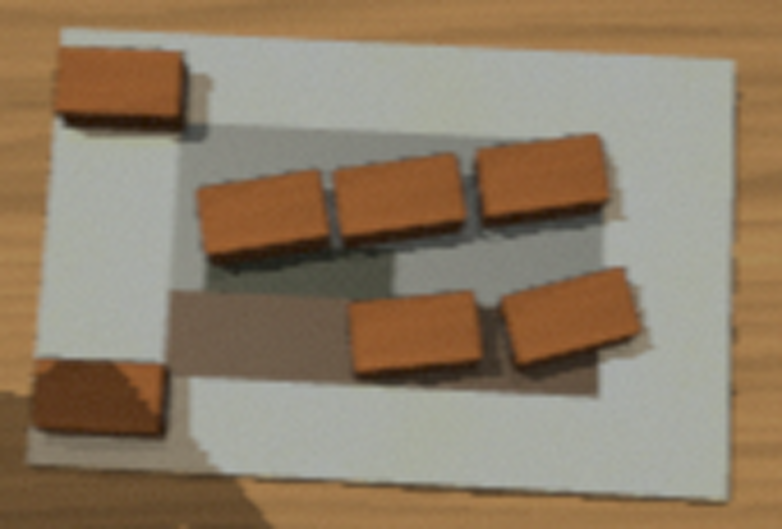

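The picture shows two bars placed at the left corners (crop 120,85 and 100,400). The other five have not moved. Next is bar A, at crop (262,213).

Emit:
servo_tool:
  rows:
    - [[0, -266, 105], [-12, 0, 0]]
    - [[0, -266, 105], [-12, 0, 0]]
    - [[0, -266, 105], [-12, 0, 0]]
    - [[0, -266, 105], [-12, 0, 0]]
    - [[0, -266, 105], [-12, 0, 0]]
    - [[0, -266, 105], [-12, 0, 0]]
    - [[0, -266, 105], [-12, 0, 0]]
    - [[40, -266, 105], [-12, 0, 0]]
    - [[40, -266, 105], [-12, 0, 0]]
    - [[40, -266, 105], [-12, 0, 0]]
    - [[40, -266, 105], [-12, 0, 0]]

```text
time_s: 11.85
tool_pos: [0.5825, 0.0138, 0.1227]
orientation: [[0.001, -0.147, 0.989], [-0.0, 0.989, 0.147], [-1.0, -0.0, 0.001]]
wrist_force: [0.8, 0.2, 0.1]
width: 0.0642
```

```bash
python3 mv.py 582 13 51.5 8.1
```

```text
t 11.8 pos [582.5  13.8 122.7] phi 8.4 w 64.2 F [0.8 0.2 0.1] j [ 0.02  0.44  1.83 -0.    0.87 -0.13] tilt -1.000
  -> [582.0, 13.0, 51.5, 8.1] T [71. -1. -1.] wx 0.3
```

Emit:
servo_tool:
  rows:
    - [[40, -1, -1], [0, 0, 0]]
    - [[71, -1, -1], [0, 0, 0]]
    - [[71, -1, -1], [0, 0, 0]]
    - [[71, -1, -1], [0, 0, 0]]
    - [[71, -1, -1], [0, 0, 0]]

```text
time_s: 12.35
tool_pos: [0.5829, 0.0127, 0.0527]
orientation: [[0.003, -0.147, 0.989], [0.0, 0.989, 0.147], [-1.0, -0.0, 0.003]]
wrist_force: [0.3, -0.6, -0.4]
width: 0.0635
```

Emit:
servo_tool:
  rows:
    - [[0, 0, 0], [0, 0, 0]]
    - [[0, 0, 0], [0, 0, 0]]
    - [[0, 0, 0], [0, 0, 0]]
    - [[0, 0, 0], [0, 0, 0]]
    - [[-20, 0, 0], [0, 0, 0]]
    - [[-40, 0, 0], [0, 0, 0]]
    - [[-40, 42, -7], [12, 0, 0]]
    - [[-40, 42, -7], [12, 0, 0]]
    - [[-40, 42, -7], [12, 0, 0]]
    - [[-40, 42, -7], [12, 0, 0]]
    - [[-40, 42, -7], [12, 0, 0]]
  hand: 0

```text
time_s: 13.45
tool_pos: [0.5684, 0.0525, 0.0905]
orientation: [[0.0, 0.061, 0.998], [-0.0, 0.998, -0.061], [-1.0, -0.0, 0.0]]
wrist_force: [0.2, -0.5, -4.4]
width: 0.0391
```

```bash
python3 mv.py 570 54 51.5 -3.9
```

```text
t 13.4 pos [568.4  52.5  90.5] phi -3.5 w 39.1 F [ 0.2 -0.5 -4.4] j [ 0.09  0.47  1.87 -0.    0.79  0.15] tilt -1.000
  -> [570.0, 54.0, 51.5, -3.9] T [39.  2.  1.] wx 0.4
```

Emit:
servo_tool:
  rows:
    - [[20, 2, 1], [0, 0, 0]]
    - [[39, 2, 1], [0, 0, 0]]
    - [[39, 2, 1], [0, 0, 0]]
    - [[39, 2, 1], [0, 0, 0]]
    - [[39, 2, 1], [0, 0, 0]]

```text
time_s: 13.95
tool_pos: [0.5695, 0.0545, 0.0515]
orientation: [[-0.0, 0.062, 0.998], [-0.0, 0.998, -0.062], [-1.0, -0.0, -0.0]]
wrist_force: [0.3, 0.0, -3.2]
width: 0.0391
```

Emit:
servo_tool:
  rows:
    - [[0, 0, 0], [0, 0, 0]]
    - [[0, 0, 0], [0, 0, 0]]
    - [[0, 0, 0], [0, 0, 0]]
    - [[-40, 0, 0], [0, 0, 0]]
    - [[-80, 0, 0], [0, 0, 0]]
    - [[-110, 0, 0], [0, 0, 0]]
    - [[-110, 190, 0], [0, 0, 0]]
    - [[-110, 190, 0], [0, 0, 0]]
    - [[-110, 190, 0], [0, 0, 0]]
    - [[-110, 190, 0], [0, 0, 0]]
    - [[-110, 190, 0], [0, 0, 0]]
    - [[-110, 190, 0], [0, 0, 0]]
  hand: 75

```text
time_s: 15.15
tool_pos: [0.5809, 0.2453, 0.1614]
orientation: [[-0.0, 0.06, 0.998], [-0.0, 0.998, -0.06], [-1.0, -0.0, -0.0]]
wrist_force: [0.6, -0.7, -0.6]
width: 0.0644
```

```bash
python3 look.py p4; python3 mv.py 599 -144 160 6.6
```

```text
low
c=(658,95) 76x43 yaw 86.1 z 59 px 410 uv (270,158)
c=(599,-144) 72x42 yaw -83.9 z 60 px 402 uv (362,178)
c=(590,-64) 71x42 yaw -82.2 z 60 px 398 uv (331,182)
c=(566,54) 72x42 yaw 88.9 z 59 px 409 uv (286,192)
c=(520,-156) 73x42 yaw -76.9 z 60 px 415 uv (368,209)
c=(513,-70) 72x42 yaw -87.2 z 60 px 421 uv (334,212)
c=(480,105) 75x41 yaw 86.0 z 59 px 426 uv (266,226)
high
15.2 [0.5809 0.2442 0.1614] 0.06416527474863248 [[-0.0, 0.061, 0.998], [-0.001, 0.998, -0.061], [-1.0, -0.001, -0.0]]
t 15.2 pos [580.9 244.2 161.4] phi -3.5 w 64.2 F [-0.5 -0.1  0.3] j [ 0.4   0.46  1.7  -0.    0.99  0.46] tilt -1.000
  -> [599.0, -144.0, 160.0, 6.6] T [   2. -386.   42.] wx -10.1
```

View pics/p4c.png

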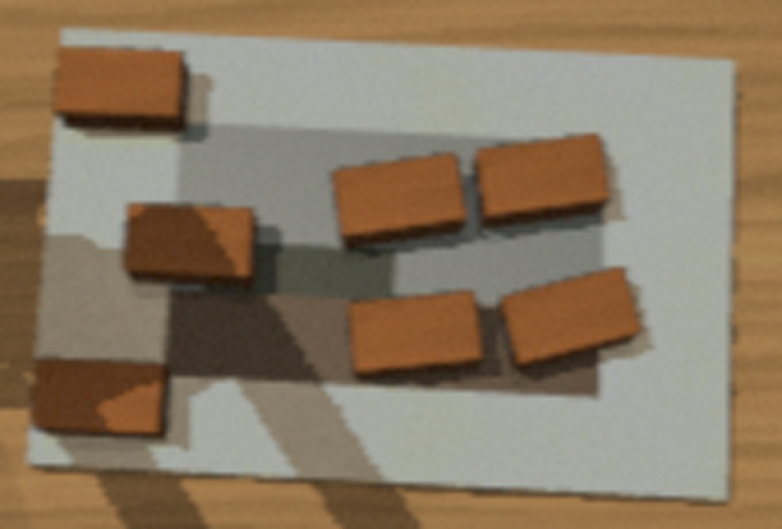

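Bar A is now at crop (190,243), left of the middle. Next is C, at crop (540,177).

Emit:
servo_tool:
  rows:
    - [[0, -386, 42], [-10, 0, 0]]
    - [[0, -386, 42], [-10, 0, 0]]
    - [[0, -386, 42], [-10, 0, 0]]
    - [[0, -386, 42], [-10, 0, 0]]
    - [[0, -386, 42], [-10, 0, 0]]
    - [[0, -386, 42], [-10, 0, 0]]
    - [[0, -386, 42], [-10, 0, 0]]
    - [[0, -386, 42], [-10, 0, 0]]
    - [[0, -386, 42], [-10, 0, 0]]
    - [[40, -386, 42], [-10, 0, 0]]
    - [[40, -386, 42], [-10, 0, 0]]
    - [[40, -386, 42], [-10, 0, 0]]

```text
time_s: 16.4
tool_pos: [0.5979, -0.1433, 0.1213]
orientation: [[-0.003, -0.111, 0.994], [0.001, 0.994, 0.111], [-1.0, 0.001, -0.002]]
wrist_force: [-0.4, 0.5, 1.1]
width: 0.0642
```

```bash
python3 mv.py 601 -144 51.5 6.6
```

```text
t 16.4 pos [ 597.9 -143.3  121.3] phi 6.4 w 64.2 F [-0.4  0.5  1.1] j [-0.24  0.49  1.76  0.    0.9  -0.35] tilt -1.000
  -> [601.0, -144.0, 51.5, 6.6] T [70. -1.  3.] wx -0.2
```

Emit:
servo_tool:
  rows:
    - [[40, -1, 3], [0, 0, 0]]
    - [[70, -1, 3], [0, 0, 0]]
    - [[70, -1, 3], [0, 0, 0]]
    - [[70, -1, 3], [0, 0, 0]]
    - [[70, -1, 3], [0, 0, 0]]

```text
time_s: 16.9
tool_pos: [0.6037, -0.1441, 0.0539]
orientation: [[0.003, -0.112, 0.994], [-0.001, 0.994, 0.112], [-1.0, -0.001, 0.003]]
wrist_force: [0.1, -0.8, 0.1]
width: 0.064
```

Emit:
servo_tool:
  rows:
    - [[0, 0, 0], [0, 0, 0]]
    - [[0, 0, 0], [0, 0, 0]]
    - [[0, 0, 0], [0, 0, 0]]
    - [[0, 0, 0], [0, 0, 0]]
    - [[-20, 0, 0], [0, 0, 0]]
    - [[-40, 0, 0], [0, 0, 0]]
    - [[-40, -77, 31], [10, 0, 0]]
    - [[-40, -77, 31], [10, 0, 0]]
    - [[-40, -77, 31], [10, 0, 0]]
    - [[-40, -77, 31], [10, 0, 0]]
    - [[-40, -77, 31], [10, 0, 0]]
    - [[-40, -77, 31], [10, 0, 0]]
  hand: 0

```text
time_s: 18.1
tool_pos: [0.641, -0.216, 0.0914]
orientation: [[-0.001, 0.061, 0.998], [0.0, 0.998, -0.061], [-1.0, 0.0, -0.001]]
wrist_force: [0.0, -0.5, -3.0]
width: 0.0391
```

```bash
python3 mv.py 642 -216 51.5 -3.9
```

```text
t 18.1 pos [ 641.  -216.    91.4] phi -3.5 w 39.1 F [ 0.  -0.5 -3. ] j [-0.33  0.6   1.63  0.    0.91 -0.27] tilt -1.000
  -> [642.0, -216.0, 51.5, -3.9] T [40.  0.  1.] wx 0.4
```

Emit:
servo_tool:
  rows:
    - [[20, 0, 1], [0, 0, 0]]
    - [[40, 0, 1], [0, 0, 0]]
    - [[40, 0, 1], [0, 0, 0]]
    - [[40, 0, 1], [0, 0, 0]]
    - [[40, 0, 1], [0, 0, 0]]

```text
time_s: 18.6
tool_pos: [0.6424, -0.2165, 0.0516]
orientation: [[-0.0, 0.062, 0.998], [0.0, 0.998, -0.062], [-1.0, 0.0, -0.0]]
wrist_force: [-0.5, 0.5, -4.1]
width: 0.0392
```

Emit:
servo_tool:
  rows:
    - [[0, 0, 0], [0, 0, 0]]
    - [[0, 0, 0], [0, 0, 0]]
    - [[0, 0, 0], [0, 0, 0]]
    - [[-40, 0, 0], [0, 0, 0]]
    - [[-80, 0, 0], [0, 0, 0]]
    - [[-110, 0, 0], [0, 0, 0]]
    - [[-110, -180, 0], [0, 0, 0]]
    - [[-110, -180, 0], [0, 0, 0]]
    - [[-110, -180, 0], [0, 0, 0]]
    - [[-110, -180, 0], [0, 0, 0]]
    - [[-110, -180, 0], [0, 0, 0]]
    - [[-110, -180, 0], [0, 0, 0]]
  hand: 75

```text
time_s: 19.8
tool_pos: [0.631, -0.3972, 0.1614]
orientation: [[-0.0, 0.064, 0.998], [0.0, 0.998, -0.064], [-1.0, 0.0, -0.0]]
wrist_force: [-0.8, 0.1, -0.1]
width: 0.0637
```

```bash
python3 look.py p5; python3 mv.py 522 -156 160 13.1
```

```text
low
c=(658,95) 75x43 yaw 86.2 z 59 px 408 uv (270,158)
c=(638,-216) 73x43 yaw 86.3 z 60 px 411 uv (390,163)
c=(590,-64) 71x42 yaw -82.8 z 60 px 401 uv (331,182)
c=(566,54) 70x42 yaw 88.9 z 60 px 403 uv (286,192)
c=(520,-157) 72x41 yaw -76.9 z 60 px 322 uv (371,207)
c=(480,105) 75x41 yaw 86.3 z 59 px 429 uv (266,226)
high
19.85 [ 0.6313 -0.3962  0.1614] 0.06459511335700927 [[-0.0, 0.063, 0.998], [0.001, 0.998, -0.063], [-1.0, 0.001, -0.0]]
t 19.9 pos [ 631.3 -396.2  161.4] phi -3.6 w 64.6 F [-0.8  1.2 -0.2] j [-0.56  0.62  1.42  0.    1.11 -0.5 ] tilt -1.000
  -> [522.0, -156.0, 160.0, 13.1] T [   2.  233. -124.] wx -16.7
```

View pics/p5c.png

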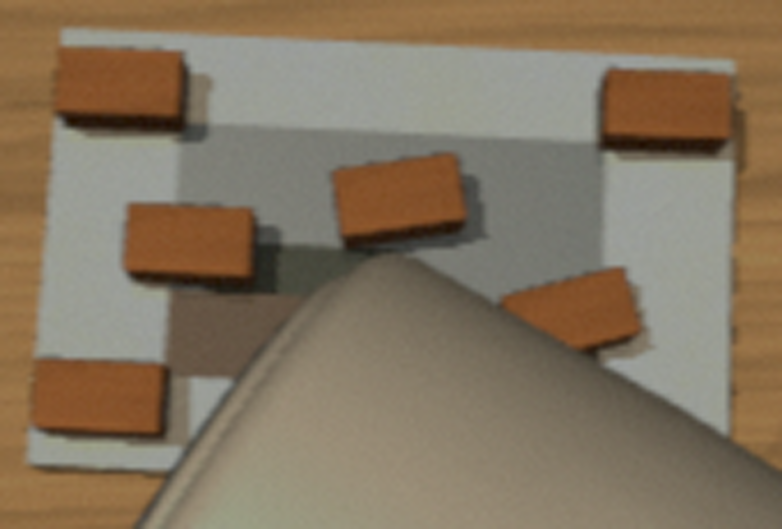

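C is now at the upper-right corner (crop 665,105). The arm partly hides F (crop 570,308), but it stands where it was.

Emit:
servo_tool:
  rows:
    - [[0, 233, -124], [-17, 0, 0]]
    - [[0, 233, -124], [-17, 0, 0]]
    - [[0, 233, -124], [-17, 0, 0]]
    - [[0, 233, -124], [-17, 0, 0]]
    - [[0, 233, -124], [-17, 0, 0]]
    - [[0, 233, -124], [-17, 0, 0]]
    - [[0, 233, -124], [-17, 0, 0]]
    - [[40, 233, -124], [-17, 0, 0]]
    - [[40, 233, -124], [-17, 0, 0]]
    - [[40, 233, -124], [-17, 0, 0]]
    - [[40, 233, -124], [-17, 0, 0]]

```text
time_s: 20.95
tool_pos: [0.5231, -0.1572, 0.1226]
orientation: [[0.001, -0.232, 0.973], [-0.0, 0.973, 0.232], [-1.0, -0.001, 0.001]]
wrist_force: [-0.3, -0.4, -0.1]
width: 0.0644
```

```bash
python3 mv.py 522 -156 51.5 13.1
```

```text
t 20.9 pos [ 523.1 -157.2  122.6] phi 13.4 w 64.4 F [-0.3 -0.4 -0.1] j [-0.29  0.4   1.91 -0.    0.83 -0.53] tilt -1.000
  -> [522.0, -156.0, 51.5, 13.1] T [71.  1. -1.] wx 0.3
```

Emit:
servo_tool:
  rows:
    - [[40, 1, -1], [0, 0, 0]]
    - [[71, 1, -1], [0, 0, 0]]
    - [[71, 1, -1], [0, 0, 0]]
    - [[71, 1, -1], [0, 0, 0]]
    - [[71, 1, -1], [0, 0, 0]]

```text
time_s: 21.45
tool_pos: [0.5224, -0.1563, 0.0525]
orientation: [[0.003, -0.232, 0.973], [-0.001, 0.973, 0.232], [-1.0, -0.001, 0.002]]
wrist_force: [1.0, 0.4, -0.3]
width: 0.0639
```

Emit:
servo_tool:
  rows:
    - [[0, 0, 0], [0, 0, 0]]
    - [[0, 0, 0], [0, 0, 0]]
    - [[0, 0, 0], [0, 0, 0]]
    - [[0, 0, 0], [0, 0, 0]]
    - [[-20, 0, 0], [0, 0, 0]]
    - [[-40, 0, 0], [0, 0, 0]]
    - [[-40, -33, -69], [17, 0, 0]]
    - [[-40, -33, -69], [17, 0, 0]]
    - [[-40, -33, -69], [17, 0, 0]]
    - [[-40, -33, -69], [17, 0, 0]]
    - [[-40, -33, -69], [17, 0, 0]]
    - [[-40, -33, -69], [17, 0, 0]]
  hand: 0

```text
time_s: 22.65
tool_pos: [0.4623, -0.2035, 0.0906]
orientation: [[0.001, 0.061, 0.998], [-0.0, 0.998, -0.061], [-1.0, -0.0, 0.001]]
wrist_force: [0.3, -0.7, -3.4]
width: 0.0393
```

```bash
python3 mv.py 463 -203 51.5 -3.9
```

```text
t 22.6 pos [ 462.3 -203.5   90.6] phi -3.5 w 39.3 F [ 0.3 -0.7 -3.4] j [-0.42  0.39  2.02  0.    0.73 -0.36] tilt -1.000
  -> [463.0, -203.0, 51.5, -3.9] T [39.  1.  1.] wx 0.4
```

Emit:
servo_tool:
  rows:
    - [[20, 1, 1], [0, 0, 0]]
    - [[39, 1, 1], [0, 0, 0]]
    - [[39, 1, 1], [0, 0, 0]]
    - [[39, 1, 1], [0, 0, 0]]
    - [[39, 1, 1], [0, 0, 0]]

```text
time_s: 23.15
tool_pos: [0.4629, -0.2026, 0.0515]
orientation: [[-0.0, 0.061, 0.998], [0.0, 0.998, -0.061], [-1.0, 0.0, -0.0]]
wrist_force: [0.3, 0.5, -3.3]
width: 0.039
```

Emit:
servo_tool:
  rows:
    - [[0, 0, 0], [0, 0, 0]]
    - [[0, 0, 0], [0, 0, 0]]
    - [[0, 0, 0], [0, 0, 0]]
    - [[-40, 0, 0], [0, 0, 0]]
    - [[-80, 0, 0], [0, 0, 0]]
    - [[-110, 0, 0], [0, 0, 0]]
    - [[-110, -200, 0], [0, 0, 0]]
    - [[-110, -200, 0], [0, 0, 0]]
    - [[-110, -200, 0], [0, 0, 0]]
    - [[-110, -200, 0], [0, 0, 0]]
    - [[-110, -200, 0], [0, 0, 0]]
    - [[-110, -200, 0], [0, 0, 0]]
  hand: 75

```text
time_s: 24.35
tool_pos: [0.4495, -0.4034, 0.1613]
orientation: [[-0.0, 0.065, 0.998], [0.0, 0.998, -0.065], [-1.0, 0.0, -0.0]]
wrist_force: [-0.3, -1.2, -0.3]
width: 0.0638
```

```bash
python3 look.py p6; python3 mv.py 515 -70 160 3
```

```text
low
c=(658,95) 76x40 yaw 88.8 z 59 px 409 uv (270,158)
c=(638,-216) 73x40 yaw 88.9 z 60 px 408 uv (390,163)
c=(590,-64) 71x42 yaw -82.8 z 60 px 401 uv (331,182)
c=(566,55) 72x42 yaw 88.9 z 60 px 408 uv (286,192)
c=(513,-70) 72x42 yaw -86.6 z 60 px 421 uv (335,212)
c=(480,105) 75x41 yaw 85.4 z 59 px 427 uv (266,226)
c=(460,-202) 71x41 yaw 87.7 z 60 px 426 uv (387,232)
high
24.4 [ 0.4496 -0.4023  0.1613] 0.06398575823151884 [[-0.001, 0.063, 0.998], [0.001, 0.998, -0.063], [-1.0, 0.001, -0.001]]
t 24.4 pos [ 449.6 -402.3  161.3] phi -3.6 w 64.0 F [0.7 0.2 0. ] j [-0.73  0.42  1.76  0.    0.96 -0.67] tilt -1.000
  -> [515.0, -70.0, 160.0, 3.0] T [  2. 336.  44.] wx -6.6
```

View pics/p6.png

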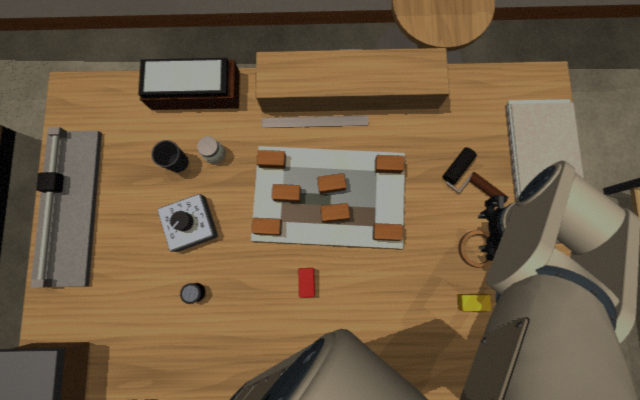

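Four bars now sit at the corners: (270,158), (390,163), (266,226) and (387,232). One is left of the middle (286,192). Two remain to move: E (335,212) and B (331,182). E comes next and goes to the right of the middle.

Emit:
servo_tool:
  rows:
    - [[0, 336, 44], [-7, 0, 0]]
    - [[0, 336, 44], [-7, 0, 0]]
    - [[0, 336, 44], [-7, 0, 0]]
    - [[0, 336, 44], [-7, 0, 0]]
    - [[0, 336, 44], [-7, 0, 0]]
    - [[0, 336, 44], [-7, 0, 0]]
    - [[0, 336, 44], [-7, 0, 0]]
    - [[0, 336, 44], [-7, 0, 0]]
    - [[40, 336, 44], [-7, 0, 0]]
    - [[40, 336, 44], [-7, 0, 0]]
    - [[40, 336, 44], [-7, 0, 0]]
    - [[40, 336, 44], [-7, 0, 0]]

```text
time_s: 25.6
tool_pos: [0.5153, -0.0702, 0.1227]
orientation: [[0.001, -0.059, 0.998], [-0.0, 0.998, 0.059], [-1.0, -0.0, 0.001]]
wrist_force: [-0.1, -0.6, 0.1]
width: 0.0638
```

```bash
python3 mv.py 515 -70 51.5 3
```

```text
t 25.6 pos [515.3 -70.2 122.7] phi 3.4 w 63.8 F [-0.1 -0.6  0.1] j [-0.14  0.36  1.97  0.    0.81 -0.2 ] tilt -1.000
  -> [515.0, -70.0, 51.5, 3.0] T [71.  0. -0.] wx 0.4
```

Emit:
servo_tool:
  rows:
    - [[40, 0, 0], [0, 0, 0]]
    - [[71, 0, 0], [0, 0, 0]]
    - [[71, 0, 0], [0, 0, 0]]
    - [[71, 0, 0], [0, 0, 0]]
    - [[71, 0, 0], [0, 0, 0]]

```text
time_s: 26.1
tool_pos: [0.5163, -0.0703, 0.0524]
orientation: [[0.003, -0.059, 0.998], [-0.0, 0.998, 0.059], [-1.0, -0.0, 0.003]]
wrist_force: [-0.1, -0.3, 0.6]
width: 0.0638
```

Emit:
servo_tool:
  rows:
    - [[0, 0, 0], [0, 0, 0]]
    - [[0, 0, 0], [0, 0, 0]]
    - [[0, 0, 0], [0, 0, 0]]
    - [[0, 0, 0], [0, 0, 0]]
    - [[-20, 0, 0], [0, 0, 0]]
    - [[-40, 0, 0], [0, 0, 0]]
    - [[-40, -98, 34], [7, 0, 0]]
    - [[-40, -98, 34], [7, 0, 0]]
    - [[-40, -98, 34], [7, 0, 0]]
    - [[-40, -98, 34], [7, 0, 0]]
    - [[-40, -98, 34], [7, 0, 0]]
    - [[-40, -98, 34], [7, 0, 0]]
  hand: 0

```text
time_s: 27.3
tool_pos: [0.554, -0.1646, 0.0904]
orientation: [[-0.001, 0.061, 0.998], [0.0, 0.998, -0.061], [-1.0, 0.0, -0.001]]
wrist_force: [1.3, 0.3, -3.6]
width: 0.0391
```

```bash
python3 mv.py 555 -166 51.5 -3.9
```

```text
t 27.3 pos [ 554.  -164.6   90.4] phi -3.5 w 39.1 F [ 1.3  0.3 -3.6] j [-0.29  0.48  1.86  0.    0.8  -0.23] tilt -1.000
  -> [555.0, -166.0, 51.5, -3.9] T [39. -1.  1.] wx 0.4
```

Emit:
servo_tool:
  rows:
    - [[20, -1, 1], [0, 0, 0]]
    - [[39, -1, 1], [0, 0, 0]]
    - [[39, -1, 1], [0, 0, 0]]
    - [[39, -1, 1], [0, 0, 0]]
    - [[39, -1, 1], [0, 0, 0]]

```text
time_s: 27.8
tool_pos: [0.5555, -0.1661, 0.0517]
orientation: [[-0.0, 0.062, 0.998], [0.0, 0.998, -0.062], [-1.0, 0.0, -0.0]]
wrist_force: [-0.7, 0.5, -3.5]
width: 0.0393
```

Emit:
servo_tool:
  rows:
    - [[0, 0, 0], [0, 0, 0]]
    - [[0, 0, 0], [0, 0, 0]]
    - [[0, 0, 0], [0, 0, 0]]
    - [[-40, 0, 0], [0, 0, 0]]
    - [[-80, 0, 0], [0, 0, 0]]
    - [[-110, 0, 0], [0, 0, 0]]
    - [[-110, -200, 0], [0, 0, 0]]
    - [[-110, -200, 0], [0, 0, 0]]
    - [[-110, -200, 0], [0, 0, 0]]
    - [[-110, -200, 0], [0, 0, 0]]
    - [[-110, -200, 0], [0, 0, 0]]
    - [[-110, -200, 0], [0, 0, 0]]
  hand: 75

```text
time_s: 29.0
tool_pos: [0.5427, -0.3675, 0.1613]
orientation: [[-0.0, 0.065, 0.998], [0.0, 0.998, -0.065], [-1.0, 0.0, -0.0]]
wrist_force: [-0.3, 0.7, -0.1]
width: 0.0639
```

```bash
python3 look.py p7; python3 mv.py 592 -64 160 7.2
```

```text
low
c=(658,95) 76x43 yaw 86.1 z 59 px 405 uv (270,158)
c=(638,-216) 73x40 yaw 88.9 z 60 px 408 uv (390,163)
c=(590,-64) 71x42 yaw -82.9 z 60 px 402 uv (331,182)
c=(566,54) 70x42 yaw 88.9 z 59 px 404 uv (286,192)
c=(554,-166) 72x42 yaw 88.9 z 60 px 413 uv (372,196)
c=(480,105) 75x41 yaw 86.0 z 59 px 430 uv (266,226)
c=(460,-202) 71x41 yaw 87.7 z 60 px 426 uv (387,232)
high
29.05 [ 0.5428 -0.3663  0.1613] 0.06394217627525764 [[-0.0, 0.063, 0.998], [0.001, 0.998, -0.063], [-1.0, 0.001, -0.0]]
t 29.1 pos [ 542.8 -366.3  161.3] phi -3.6 w 63.9 F [-0.4  1.  -0.8] j [-0.6   0.49  1.64  0.    1.01 -0.53] tilt -1.000
  -> [592.0, -64.0, 160.0, 7.2] T [  1. 305.  30.] wx -10.8
```

View pics/p7c.png

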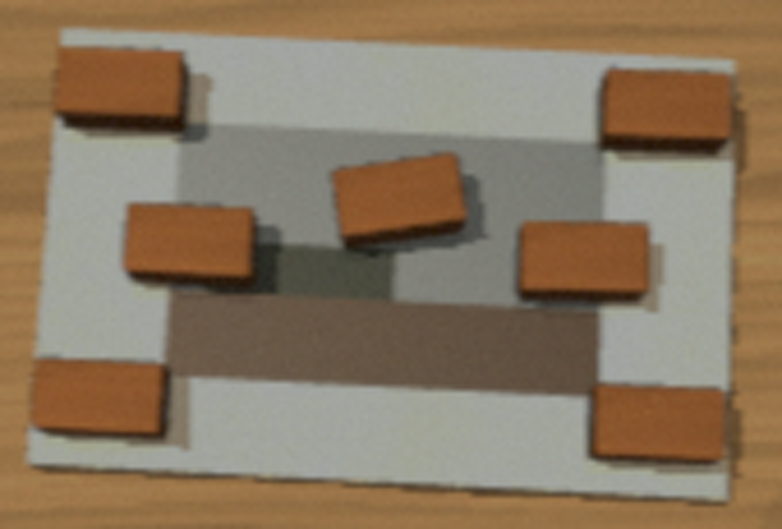

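Emit:
servo_tool:
  rows:
    - [[0, 305, 30], [-11, 0, 0]]
    - [[0, 305, 30], [-11, 0, 0]]
    - [[0, 305, 30], [-11, 0, 0]]
    - [[0, 305, 30], [-11, 0, 0]]
    - [[0, 305, 30], [-11, 0, 0]]
    - [[0, 305, 30], [-11, 0, 0]]
    - [[0, 305, 30], [-11, 0, 0]]
    - [[0, 305, 30], [-11, 0, 0]]
    - [[40, 305, 30], [-11, 0, 0]]
    - [[40, 305, 30], [-11, 0, 0]]
    - [[40, 305, 30], [-11, 0, 0]]
    - [[40, 305, 30], [-11, 0, 0]]

```text
time_s: 30.25
tool_pos: [0.5927, -0.0647, 0.1227]
orientation: [[0.001, -0.128, 0.992], [-0.0, 0.992, 0.128], [-1.0, -0.0, 0.001]]
wrist_force: [0.3, -0.4, -0.4]
width: 0.064
```

```bash
python3 mv.py 592 -64 51.5 7.2
```

```text
t 30.2 pos [592.7 -64.7 122.7] phi 7.4 w 64.0 F [ 0.3 -0.4 -0.4] j [-0.11  0.46  1.8  -0.    0.88 -0.24] tilt -1.000
  -> [592.0, -64.0, 51.5, 7.2] T [71.  1. -1.] wx 0.2
```

Emit:
servo_tool:
  rows:
    - [[40, 1, -1], [0, 0, 0]]
    - [[71, 1, -1], [0, 0, 0]]
    - [[71, 1, -1], [0, 0, 0]]
    - [[71, 1, -1], [0, 0, 0]]
    - [[71, 1, -1], [0, 0, 0]]

```text
time_s: 30.75
tool_pos: [0.5926, -0.0634, 0.0527]
orientation: [[0.003, -0.129, 0.992], [-0.0, 0.992, 0.129], [-1.0, -0.001, 0.003]]
wrist_force: [0.3, -0.2, 0.5]
width: 0.064
```

Emit:
servo_tool:
  rows:
    - [[0, 0, 0], [0, 0, 0]]
    - [[0, 0, 0], [0, 0, 0]]
    - [[0, 0, 0], [0, 0, 0]]
    - [[0, 0, 0], [0, 0, 0]]
    - [[-20, 0, 0], [0, 0, 0]]
    - [[-40, 0, 0], [0, 0, 0]]
    - [[-40, 12, -29], [11, 0, 0]]
    - [[-40, 12, -29], [11, 0, 0]]
    - [[-40, 12, -29], [11, 0, 0]]
    - [[-40, 12, -29], [11, 0, 0]]
    - [[-40, 12, -29], [11, 0, 0]]
  hand: 0

```text
time_s: 31.85
tool_pos: [0.5613, -0.0549, 0.0906]
orientation: [[0.001, 0.061, 0.998], [-0.0, 0.998, -0.061], [-1.0, -0.0, 0.001]]
wrist_force: [0.2, -0.6, -3.7]
width: 0.0392
```

```bash
python3 mv.py 563 -56 51.5 -3.9
```

```text
t 31.9 pos [561.3 -54.9  90.6] phi -3.5 w 39.2 F [ 0.2 -0.6 -3.7] j [-0.1   0.47  1.89  0.    0.79 -0.04] tilt -1.000
  -> [563.0, -56.0, 51.5, -3.9] T [39. -1.  2.] wx 0.4
```

Emit:
servo_tool:
  rows:
    - [[20, -1, 2], [0, 0, 0]]
    - [[39, -1, 2], [0, 0, 0]]
    - [[39, -1, 2], [0, 0, 0]]
    - [[39, -1, 2], [0, 0, 0]]
    - [[39, -1, 2], [0, 0, 0]]

```text
time_s: 32.35
tool_pos: [0.5629, -0.056, 0.0515]
orientation: [[-0.0, 0.062, 0.998], [0.0, 0.998, -0.062], [-1.0, 0.0, -0.0]]
wrist_force: [0.3, 0.1, -5.0]
width: 0.0389
```

Emit:
servo_tool:
  rows:
    - [[0, 0, 0], [0, 0, 0]]
    - [[0, 0, 0], [0, 0, 0]]
    - [[0, 0, 0], [0, 0, 0]]
    - [[-40, 0, 0], [0, 0, 0]]
    - [[-80, 0, 0], [0, 0, 0]]
    - [[-110, 0, 0], [0, 0, 0]]
    - [[-110, -250, 0], [0, 0, 0]]
    - [[-110, -250, 0], [0, 0, 0]]
    - [[-110, -250, 0], [0, 0, 0]]
    - [[-110, -250, 0], [0, 0, 0]]
    - [[-110, -250, 0], [0, 0, 0]]
    - [[-110, -250, 0], [0, 0, 0]]
  hand: 75

```text
time_s: 33.55
tool_pos: [0.5468, -0.3113, 0.1621]
orientation: [[0.002, 0.066, 0.998], [-0.003, 0.998, -0.066], [-1.0, -0.003, 0.002]]
wrist_force: [1.7, 0.6, -1.0]
width: 0.0642
```

```bash
python3 look.py p8; python3 - <<'E'
from h import *
p=cv2.imread("pics/p8.png")
cv2.imwrite("pics/p8t.png",cv2.resize(p[185:260,145:230],None,fx=7,fy=7,interpolation=cv2.INTER_CUBIC))
# white line on sleeve top
hsv=cv2.cvtColor(p,cv2.COLOR_BGR2HSV)
sub=hsv[185:260,145:230]
q=proj("top",[[.4968,.316,.087],[.4968,.316,.05]]);print(q)
u0,v0=q[0]
v,u=np.mgrid[0:400,0:640]; r=np.hypot(u-u0,v-v0)
m=(r<9)&(hsv[...,2]>90); vv,uu=np.nonzero(m);print(list(zip(uu,vv,hsv[vv,uu,2])))
P=onplane("top",np.c_[uu,vv],.087)[:,:2]; d=P-np.array([.4968,.316]); print(np.degrees(np.arctan2(d[:,1],d[:,0])),d*1000)
E
```

```text
low
c=(658,95) 75x43 yaw 85.6 z 59 px 409 uv (270,158)
c=(638,-216) 73x40 yaw 88.9 z 60 px 410 uv (390,163)
c=(566,54) 70x42 yaw 88.9 z 60 px 406 uv (286,192)
c=(561,-56) 72x42 yaw 88.9 z 60 px 413 uv (329,194)
c=(554,-165) 72x42 yaw 88.9 z 60 px 418 uv (371,196)
c=(480,105) 75x41 yaw 86.2 z 59 px 428 uv (266,226)
c=(461,-202) 71x40 yaw 88.9 z 60 px 424 uv (387,232)
high
33.6 [ 0.5467 -0.3085  0.1617] 0.0641374629973867 [[0.001, 0.066, 0.998], [-0.001, 0.998, -0.066], [-1.0, -0.001, 0.001]]
[[178.6928 219.8351]
 [184.0773 221.5035]]
[(np.int64(177), np.int64(211), np.uint8(91)), (np.int64(173), np.int64(213), np.uint8(93)), (np.int64(172), np.int64(214), np.uint8(113)), (np.int64(171), np.int64(216), np.uint8(98)), (np.int64(170), np.int64(218), np.uint8(93)), (np.int64(177), np.int64(221), np.uint8(105)), (np.int64(176), np.int64(222), np.uint8(124)), (np.int64(177), np.int64(222), np.uint8(129)), (np.int64(175), np.int64(223), np.uint8(109)), (np.int64(176), np.int64(223), np.uint8(128)), (np.int64(177), np.int64(223), np.uint8(98)), (np.int64(174), np.int64(224), np.uint8(107)), (
[... 202 characters left out ...]
 np.int64(225), np.uint8(115)), (np.int64(173), np.int64(226), np.uint8(133)), (np.int64(174), np.int64(226), np.uint8(119))]
[ 13.2798  40.7696  49.3241  63.0877  77.126  124.755  129.298  143.3511
 131.2185 140.8291 153.81   132.2762 139.583  148.804  132.9455 138.8406
 145.9638 138.3481 144.1423] [[ 22.1311   5.2233]
 [ 17.3129  14.9281]
 [ 14.8596  17.2906]
 [  9.9123  19.5278]
 [  4.9736  21.7612]
 [ -2.8153   4.0575]
 [ -5.2512   6.4161]
 [ -5.2978   3.9415]
 [ -7.6849   8.7727]
 [ -7.7315   6.2991]
 [ -7.7781   3.8256]
 [-10.1166  11.1273]
 [-10.1631   8.6547]
 [-10.2097   6.1822]
 [-12.5463  13.4799]
 [-12.5927  11.0083]
 [-12.6392   8.5368]
 [-15.0202  13.3599]
 [-15.0666  10.8894]]
```

View pics/p8c.png

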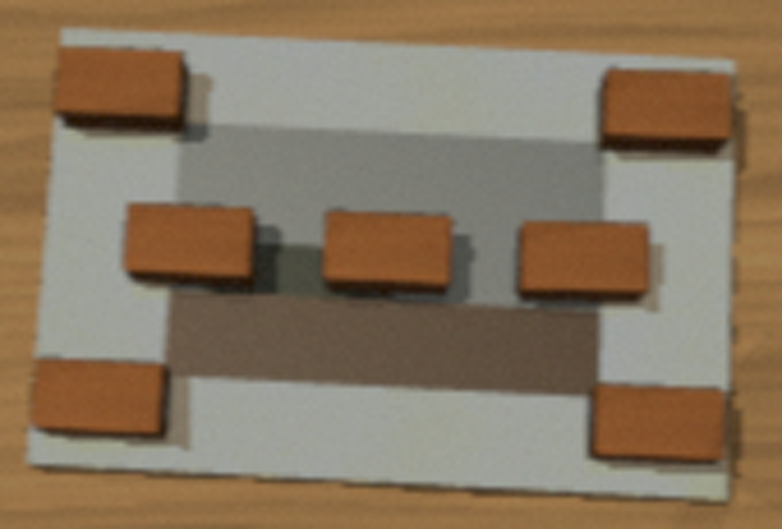

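View pics/p8t.png

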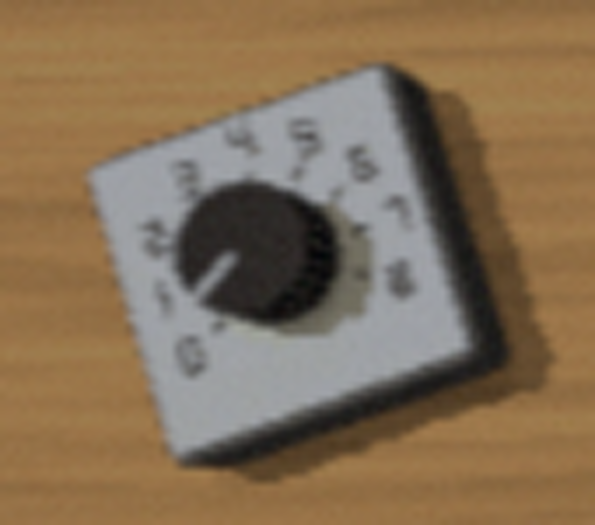

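All seven bars are spread: four corners and three across the middle row. The timer's line (crop 200,300 from sleeve centre about 236,244) points at numeral 0 at about 140°. Numeral 4 (crop 240,137) is at about 19°, so the sleeve needs 120° clockwise.

```bash
python3 mv.py 498 315 162 32 
```

```text
t 33.6 pos [ 546.7 -308.5  161.7] phi -3.8 w 64.1 F [-0.6  0.1  0.1] j [-0.52  0.45  1.71 -0.    0.98 -0.45] tilt -1.000
  -> [498.0, 315.0, 162.0, 32.0] T [ -1. 619. -90.] wx -35.8
```

Emit:
servo_tool:
  rows:
    - [[0, 619, -90], [-36, 0, 0]]
    - [[0, 619, -90], [-36, 0, 0]]
    - [[0, 619, -90], [-36, 0, 0]]
    - [[0, 619, -90], [-36, 0, 0]]
    - [[0, 619, -90], [-36, 0, 0]]
    - [[0, 619, -90], [-36, 0, 0]]
    - [[0, 619, -90], [-36, 0, 0]]
    - [[0, 619, -90], [-36, 0, 0]]
    - [[0, 619, -90], [-36, 0, 0]]
    - [[0, 619, -90], [-36, 0, 0]]
    - [[0, 619, -90], [-36, 0, 0]]
    - [[0, 619, -90], [-36, 0, 0]]
  hand: 100

```text
time_s: 34.8
tool_pos: [0.4964, 0.2954, 0.1618]
orientation: [[0.0, -0.537, 0.843], [0.0, 0.843, 0.537], [-1.0, 0.0, 0.0]]
wrist_force: [0.5, -0.0, -0.1]
width: 0.0854
```

Emit:
servo_tool:
  rows:
    - [[0, 0, 0], [0, 0, 0]]
    - [[0, 0, 0], [0, 0, 0]]
    - [[0, 0, 0], [0, 0, 0]]

```text
time_s: 35.1
tool_pos: [0.4972, 0.2922, 0.1614]
orientation: [[-0.001, -0.537, 0.844], [-0.001, 0.844, 0.537], [-1.0, -0.0, -0.001]]
wrist_force: [0.2, -0.8, 0.3]
width: 0.0851
```

```bash
python3 mv.py 498 315 79 32 
```

```text
t 35.1 pos [497.2 292.2 161.4] phi 32.5 w 85.1 F [ 0.2 -0.8  0.3] j [ 0.53  0.38  1.82 -0.    0.94 -0.04] tilt -1.000
  -> [498.0, 315.0, 79.0, 32.0] T [82. 19. 13.] wx 0.5
```

Emit:
servo_tool:
  rows:
    - [[0, 19, 13], [0, 0, 0]]
    - [[0, 19, 13], [0, 0, 0]]
    - [[40, 19, 13], [0, 0, 0]]
    - [[65, 19, 13], [0, 0, 0]]
    - [[82, 19, 13], [0, 0, 0]]
    - [[82, 19, 13], [0, 0, 0]]
    - [[82, 19, 13], [0, 0, 0]]
    - [[82, 19, 13], [0, 0, 0]]

```text
time_s: 35.9
tool_pos: [0.4995, 0.3154, 0.0808]
orientation: [[0.001, -0.536, 0.844], [0.001, 0.844, 0.536], [-1.0, -0.0, 0.002]]
wrist_force: [0.5, -0.0, 0.9]
width: 0.0854
```

```bash
python3 mv.py; python3 - <<'E'
from h import *
p,d=get_image("side"); cv2.imwrite("pics/s9.png",p)
u,v=proj("side",[.498,.315,.08])[0].astype(int);print(u,v)
cv2.imwrite("pics/s9c.png",cv2.resize(p[max(0,v-60):v+60,u-75:u+75],None,fx=5,fy=5,interpolation=cv2.INTER_CUBIC))
E
```

```text
t 35.9 pos [499.5 315.4  80.8] phi 32.4 w 85.4 F [ 0.5 -0.   0.9] j [ 0.56  0.51  1.83 -0.    0.79 -0.  ] tilt -1.000
289 287
```

View pics/s9c.png

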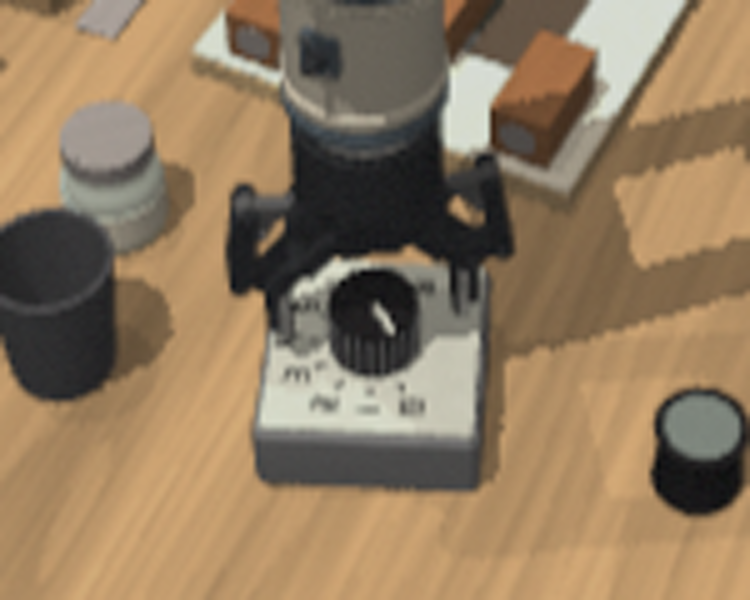

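The side view shows the sleeve (crop 373,320) centred between the open fingers and its line pointing at 0. Close the fingers.

Emit:
servo_tool:
  rows:
    - [[2, 0, 0], [0, 0, 0]]
    - [[2, 0, 0], [0, 0, 0]]
    - [[2, 0, 0], [0, 0, 0]]
    - [[2, 0, 0], [0, 0, 0]]
    - [[2, 0, 0], [0, 0, 0]]
  hand: 0

```text
time_s: 36.45
tool_pos: [0.4992, 0.3159, 0.0783]
orientation: [[0.001, -0.536, 0.844], [0.001, 0.844, 0.536], [-1.0, -0.0, 0.001]]
wrist_force: [-0.5, -0.8, 5.7]
width: 0.0466
```

Emit:
servo_tool:
  rows:
    - [[0, 0, 0], [8, 0, 0]]
    - [[0, 0, 0], [16, 0, 0]]
    - [[0, 0, 0], [24, 0, 0]]
    - [[0, 0, 0], [32, 0, 0]]
    - [[0, 0, 0], [40, 0, 0]]
    - [[0, 0, 0], [48, 0, 0]]
    - [[0, 0, 0], [56, 0, 0]]
    - [[0, 0, 0], [60, 0, 0]]
    - [[0, 0, 0], [60, 0, 0]]
    - [[0, 0, 0], [60, 0, 0]]

```text
time_s: 37.45
tool_pos: [0.4972, 0.3157, 0.0782]
orientation: [[-0.003, 0.463, 0.886], [-0.0, 0.886, -0.463], [-1.0, -0.002, -0.002]]
wrist_force: [-10.2, 0.4, 11.8]
width: 0.047
```

Emit:
servo_tool:
  rows:
    - [[0, 0, 0], [8, 0, 0]]
    - [[0, 0, 0], [16, 0, 0]]
    - [[0, 0, 0], [24, 0, 0]]
    - [[0, 0, 0], [32, 0, 0]]
    - [[0, 0, 0], [40, 0, 0]]
    - [[0, 0, 0], [48, 0, 0]]
    - [[0, 0, 0], [56, 0, 0]]
    - [[0, 0, 0], [60, 0, 0]]
    - [[0, 0, 0], [60, 0, 0]]
    - [[0, 0, 0], [60, 0, 0]]

```text
time_s: 38.45
tool_pos: [0.496, 0.3174, 0.0782]
orientation: [[-0.004, 0.999, 0.041], [0.002, 0.041, -0.999], [-1.0, -0.004, -0.002]]
wrist_force: [-15.9, 11.3, 12.7]
width: 0.0466
```

```bash
python3 mv.py; python3 - <<'E'
from h import *
p,d=get_image("side"); cv2.imwrite("pics/s10.png",p)
u,v=proj("side",[.498,.315,.08])[0].astype(int);print(u,v)
cv2.imwrite("pics/s10c.png",cv2.resize(p[max(0,v-60):v+60,u-75:u+75],None,fx=5,fy=5,interpolation=cv2.INTER_CUBIC))
E
```

```text
t 38.5 pos [496.  317.4  78.2] phi -87.6 w 46.6 F [-15.9  11.3  12.7] j [0.56 0.51 1.84 0.01 0.79 2.09] tilt -1.000
289 287
```

View pics/s10c.png

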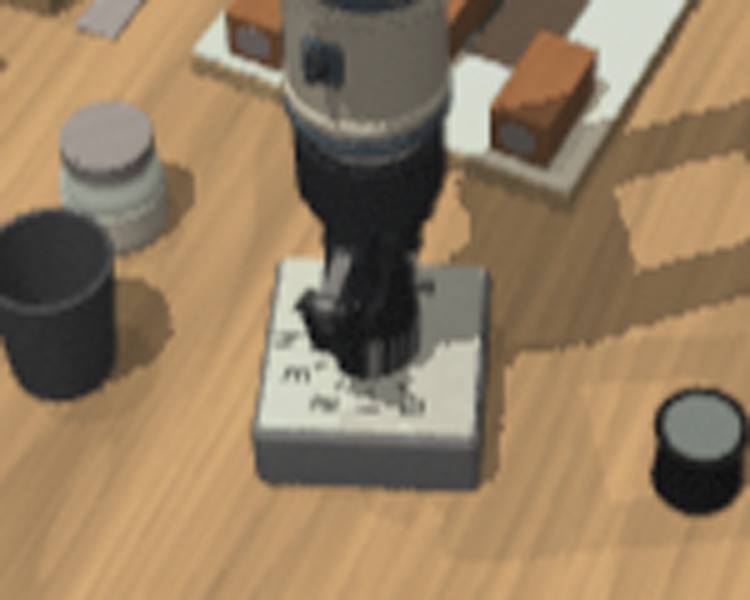

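Emit:
servo_tool:
  rows:
    - [[0, 0, 0], [0, 0, 0]]
    - [[0, 0, 0], [0, 0, 0]]
    - [[0, 0, 0], [0, 0, 0]]
    - [[0, 0, 0], [0, 0, 0]]
    - [[-20, 0, 0], [0, 0, 0]]
    - [[-50, 0, 0], [0, 0, 0]]
    - [[-90, 0, 0], [0, 0, 0]]
    - [[-110, 0, 0], [0, 0, 0]]
    - [[-110, 0, 0], [0, 0, 0]]
    - [[-110, 0, 0], [0, 0, 0]]
  hand: 100

```text
time_s: 39.5
tool_pos: [0.4988, 0.3153, 0.1874]
orientation: [[0.0, 0.999, 0.042], [0.0, 0.042, -0.999], [-1.0, 0.0, -0.0]]
wrist_force: [-0.6, -0.3, -1.2]
width: 0.0854
```

```bash
python3 mv.py 500 -380 190 -40; python3 - <<'E'
from h import *
p,d=get_image("side"); cv2.imwrite("pics/s11.png",p)
u,v=289,287
cv2.imwrite("pics/s11c.png",cv2.resize(p[max(0,v-60):v+60,u-75:u+75],None,fx=5,fy=5,interpolation=cv2.INTER_CUBIC))
E
```

```text
t 39.5 pos [498.8 315.3 187.4] phi -87.6 w 85.4 F [-0.6 -0.3 -1.2] j [ 0.56  0.37  1.77 -0.    1.    2.09] tilt -1.000
  -> [500.0, -380.0, 190.0, -40.0] T [ -3. -28. 695.] wx -47.6
```

View pics/s11c.png

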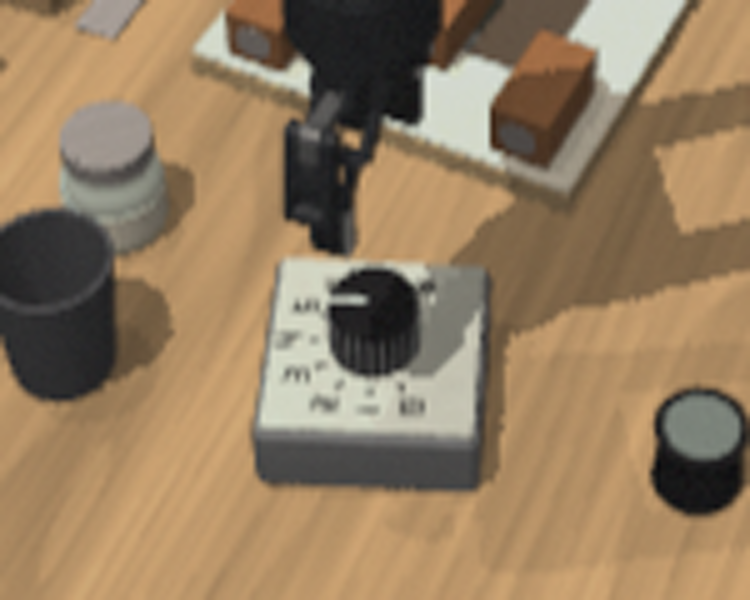

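In the side view the line points straight left, parallel to the box's near edge, which is numeral 4's direction (crop 290,340). Next I clear the arm and check from above.

Emit:
servo_tool:
  rows:
    - [[-3, -28, 695], [-48, 0, 0]]
    - [[-3, -28, 695], [-48, 0, 0]]
    - [[-3, -28, 695], [-48, 0, 0]]
    - [[-3, -28, 695], [-48, 0, 0]]
    - [[-3, -28, 695], [-48, 0, 0]]
    - [[-3, -28, 695], [-48, 0, 0]]
    - [[-3, -28, 695], [-48, 0, 0]]
    - [[-3, -28, 695], [-48, 0, 0]]
    - [[-3, -28, 695], [-48, 0, 0]]
    - [[-3, -28, 695], [-48, 0, 0]]
    - [[-3, -28, 695], [-48, 0, 0]]
    - [[-3, -28, 695], [-48, 0, 0]]

```text
time_s: 40.75
tool_pos: [0.4989, -0.2655, 0.1883]
orientation: [[-0.002, 0.637, 0.771], [0.001, 0.771, -0.637], [-1.0, -0.0, -0.003]]
wrist_force: [0.7, -0.4, -0.3]
width: 0.0851
```

Emit:
servo_tool:
  rows:
    - [[0, 0, 50], [0, 0, 0]]
    - [[0, 0, 50], [0, 0, 0]]
    - [[0, 0, 50], [0, 0, 0]]
    - [[0, 0, 50], [0, 0, 0]]

```text
time_s: 41.15
tool_pos: [0.5375, -0.2945, 0.1885]
orientation: [[-0.003, 0.637, 0.771], [0.002, 0.771, -0.637], [-1.0, -0.001, -0.003]]
wrist_force: [0.4, 1.1, 0.2]
width: 0.0856
```

```bash
python3 look.py p12; python3 - <<'E'
from h import *
p=cv2.imread("pics/p12.png")
cv2.imwrite("pics/p12t.png",cv2.resize(p[185:260,145:230],None,fx=7,fy=7,interpolation=cv2.INTER_CUBIC))
s,d=get_image("side"); cv2.imwrite("pics/s12.png",s)
cv2.imwrite("pics/s12c.png",cv2.resize(s[165:265,250:385],None,fx=5.5,fy=5.5,interpolation=cv2.INTER_CUBIC))
hsv=cv2.cvtColor(p,cv2.COLOR_BGR2HSV)
u0,v0=proj("top",[.4968,.316,.087])[0]
v,u=np.mgrid[0:400,0:640]; m=(np.hypot(u-u0,v-v0)<7.5)&(hsv[...,2]>90); vv,uu=np.nonzero(m)
P=onplane("top",np.c_[uu,vv],.087)[:,:2].astype(np.float32)
l=cv2.fitLine(P*1000,cv2.DIST_L2,0,.01,.01).ravel();print(len(P),"line angle",np.degrees(np.arctan2(l[1],l[0])),"centroid off",P.mean(0)*1000-[496.8,316])
# bars in board frame
D=detect(p,np.load("pics/p12.npy"),verbose=False)
c=np.array([562.4,-56.4]);t=np.radians(-3.94);R=np.array([[np.cos(t),-np.sin(t)],[np.sin(t),np.cos(t)]])
B=np.array([R.T@(np.array(b[:2])-c) for b in D]);print(B.round(0))
from scipy.spatial.distance import pdist
print("min dist",pdist(B).min())
for k in [(130,200),(130,-200),(-130,200),(-130,-200),(0,0)]: print(k,np.linalg.norm(B-k,axis=1).min().round(0))
E
```

```text
low
c=(658,95) 76x43 yaw 86.0 z 59 px 408 uv (270,158)
c=(638,-216) 73x40 yaw 88.9 z 60 px 405 uv (390,163)
c=(566,54) 70x42 yaw 88.9 z 59 px 402 uv (286,192)
c=(560,-56) 72x42 yaw 86.1 z 59 px 415 uv (329,194)
c=(554,-166) 72x42 yaw 88.9 z 60 px 415 uv (371,196)
c=(480,105) 75x41 yaw 85.6 z 59 px 427 uv (266,226)
c=(461,-202) 71x40 yaw 88.9 z 60 px 424 uv (387,232)
high
41.2 [ 0.5377 -0.2943  0.189 ] 0.08547311645871494 [[-0.002, 0.636, 0.771], [0.001, 0.771, -0.636], [-1.0, -0.0, -0.002]]
12 line angle 24.485935 centroid off [10.8653  3.8716]
[[  85.  157.]
 [  87. -154.]
 [  -4.  110.]
 [  -3.    0.]
 [  -1. -109.]
 [ -93.  156.]
 [ -91. -153.]]
min dist 98.48959801410703
(130, 200) 62.0
(130, -200) 63.0
(-130, 200) 58.0
(-130, -200) 61.0
(0, 0) 3.0
```

View pics/p12.png

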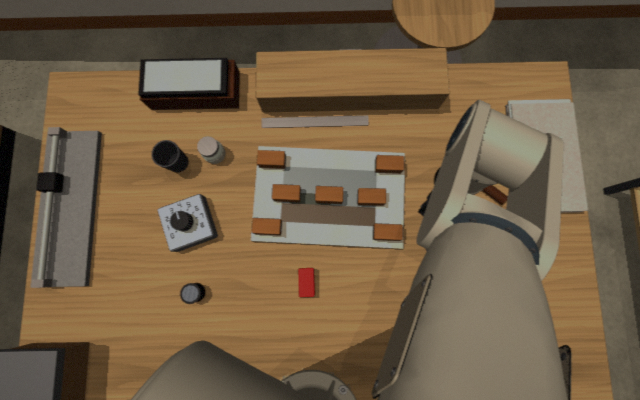

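View pics/p12t.png

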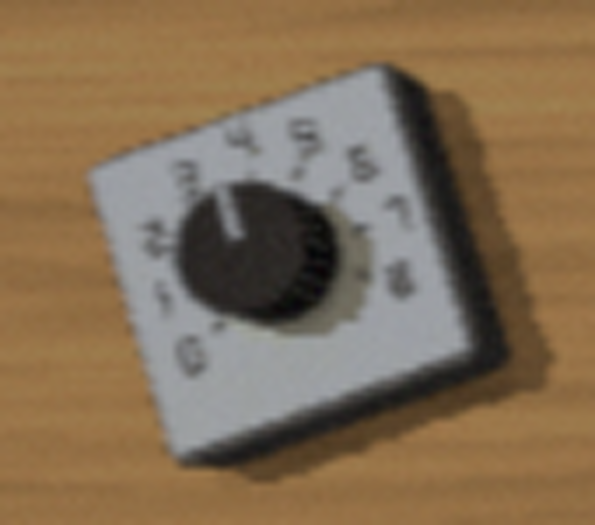

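View pics/s12c.png

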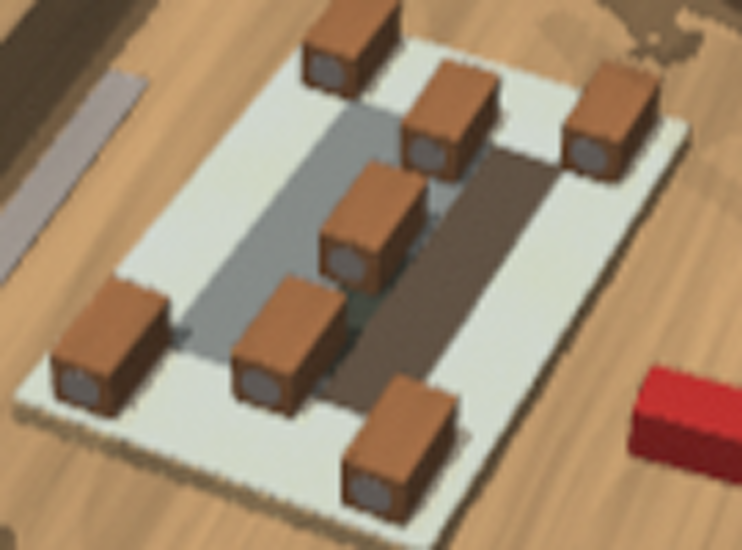

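The sleeve line measures 19.6° to 24.5° from the two estimates, against 19.4° for numeral 4, with 30° between numerals. All seven bars lie flat on the board, and the bystanders I can see haven't moved. I'm handing in.

```bash
python3 - <<'E'
from cell import job_done,bot
print(bot.get_state()["time_s"],job_done())
E
```

```text
the job is handed in; nothing more can be done
41.25 None
```

I spread all seven weights that were there (six lower, one on top) over the board, turned the timer from 0 to 4, and handed the job in at 41 s.

**Weights:** in the last pictures every weight lies flat on a long side, wholly on the board.
- **Corners:** one weight is 58–63 mm from each corner.
- **Middle:** one is 3 mm from the middle, and the other two are about 110 mm to either side of it.
- **Spacing:** the closest two centres are 98 mm apart.
- **Edge margin:** the tightest is about 6 mm, at the +x +y corner.

**Timer:** I turned the sleeve about 120° clockwise after the weights were down. Two estimates of its line, 19.6° and 24.5°, both point to numeral 4, which is at 19.4°; numerals are 30° apart.

**Other checks:**
- **Camera offset:** camera and robot positions disagreed by about 2–4 mm in x throughout, which didn't matter here.
- **Disturbances:** I saw no knocked weight and no slipped grip.
- **Bystanders:** the jar, cup, ruler, loupe and red bar look unmoved. In the last picture the arm hid the brayer, tape roll and yellow bar; I last saw the brayer and yellow bar where they began, and the tape roll partly hidden, and the arm only passed high above them.

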